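# Set up the hand-gel counter sign on its fold-out leg

### The arm

A 6-joint arm with a two-finger parallel gripper is mounted at the origin on a cart in front of the work surface, level with it; the furniture and walls round the work are solid. World frame = base frame: x ahead of the robot, y to its left, z up, the work surface at z = 0. Lengths are in mm, angles in rad, forces in N, time in s.
With the tool pointing down it reaches from about 375 to 975 mm from the base axis. Payload 3.8 kg.
Tool frame: the origin (TCP) lies between the finger pads; the fingertips stand 17 mm ahead of it and the grasp point (between the pads) lies 2 mm behind it (env.finger_overhang is the distance from the TCP to the fingertips, in mm); x points along the fingers, y is the direction in which the jaws open and shut, and the axes are right-handed (so a half turn about x gives the same grasp; the last joint's range is limited). The gripper opens to 85 mm and grips with 20 to 120 N. Pads are 22 mm wide; open, the fingers measure 114 mm over their backs; the gripper's body (76 mm by 85 mm) begins 54 mm behind the grasp point. The pads swing forward as they close: fully open they stand 13 mm farther back than shut.
Start: joints at [1.246, 0.264, 1.604, -0, 1.274, -0.037], TCP at [191.592, 647.233, 220.88] pointing down, gripper open.
Joint ranges: [-2.63, 2.63], [-0.94, 2.18], [0.31, 2.57], [-1.31, 4.45], [0, 2.66], [-2.55, 2.55]. Speed limits (rad/s): [2.57, 2.57, 3.14, 3.14, 3.14, 3.14].

### API

Orientations are given as a rotation vector (axis times angle).
In Python, from cell import env gives the robot as it stands.
- The arm moves only by the tool carry_out, never from a script. Its argument "series" is a list of rows, each a list of 7 numbers: the turn, a rotation vector about the tool's x, y, z in degrees, then the shift along the tool's x, y, z in mm, then the opening in per cent of the stroke, from 0 (shut) to 100 (fully open). In form: [[wx, wy, wz, tx, ty, tz, gripper], ...]. A call has 1 to 10 rows; each row shifts and turns the pose as measured when the row begins, along the tool's axes as they then stand; what a row does not reach is not made up. A row lasts 1/8 s, in which the tool goes at most 62.5 mm and 10.7 degrees, less where a joint would pass 70% of its speed; a pose out of reach is approached as far as the arm can. A call is refused whole if a number of a shift passes 62.5 or a number of a turn 10.7, either way. A call with a gripper value outside its range is refused whole. The fingers move at their own pace and stop on an object; the grip force is fixed at half the most. Time passes only in rows, so rows that do not move let the fingers close. It gives the time, the measured TCP pose, the force and the opening at its end, in the units of the state.
- env.get_state(): the state, without advancing time (a new reading comes with each control period).
- env.get_image(name): name is "scene" or "top"; returns (picture, depth): 480x640x3 uint8, red, green, blue; 480x640 float32, mm along the optical axis (not along the pixel's ray), 0 where there is no reading.
- env.camera_info(name): a dict with "fx", "fy", "cx", "cy" (pixels), "R" (3x3) and "t" (3): a world point X has camera coordinates R X + t. Camera axes: x right, y down, z forward; pixel columns grow to the right and rows downward; lengths in mm; the calibration is good to about 2 mm. A picture is of the moment at which its call begins. camera_info takes no time and is no camera call.
- env.job_done(): hands the job in, once; it reports no verdict.
Trained networks look in the newest picture that a camera, given by its name, has taken for a name from the list of things; names that differ only in an ending like _2 or _b are one class to them, and where a whole thing is asked for, a point or a joint stands for the part that bears it (a point fixed in the world has none). Each returns a list of dicts, best first, with "confidence" (0 to 1); they miss things now and then, are a little off and sometimes report something else, mostly with a low value. They report only what shows in the picture. A call takes as long as a camera call. They do not tell look-alikes from the thing itself.
- env.silhouettes(query, camera): "pixels" (480x640 bool, what is visible of it) and "bbox" ([centre column, centre row, width, height] in pixels, round what is visible of it).
The state is a dict: "time": time; "q": joint angles; "dq": joint speeds; "effort": joint torques, N m; "tcp_pos": TCP position; "orientation": TCP orientation; "wrist_force": force on the tool from outside, world axes, zero at the start; "ft_torque": the same for the moment, N m; "finger_gap": finger opening in mm.
Only numpy, scipy, OpenCV 4.12 (cv2) and the standard library are available. Lean on these libraries where they do the work, as an engineer would, in place of code of your own. Each camera call takes 0.05 s, during which the arm holds its last target. There are 200 camera calls.

### The job

The small counter sign leans with its picture against the brass mortar. Fold the leg on its back out as far as it goes, then stand the sign upright on its bottom edge and that leg on the counter right beside the pink pump bottle, level with it (neither in front of nor behind it) and with the picture facing away from you, the way the bottle's nozzle points. Set it down gently rather than dropping it, and leave the bottle, the mortar and the dropper bottle where they are.

Things in the scene. Friction and masses are not known exactly. Their poses are not given: they have to be found in the camera images.
- sign: White plastic sign board, 150 mm tall, 100 mm wide, 9 mm thick, about 0.24 kg; blue picture with a drop on its front. Origin: centre of its bottom edge face. z axis to its top edge (150 mm), x out of its picture face (at +4.5 mm; back at -4.5 mm, towards the robot), y across it (sides at +-50 mm). It starts leaning 30 degrees away from the robot, picture against the mortar's rim, bottom edge on the counter.
- top_edge (a point): Middle of the sign's top edge (x = 0, y = 0, z = 150 mm in its frame). The upper 30 mm of the board is bare on both sides; it can be pinched there across its 9 mm, along its own plane.
- leg (a joint): Opening of the leg on the sign's back: 0 rad folded flat, 0.58 rad fully out at its stop. Friction hinge (about 0.03 N m): it stays where it is left. The leg is an aluminium plate 36 mm wide (along the sign's y), 6 mm thick, its underside 1.5 mm off the back; its last 33 mm are bent out as a thumb lip. Fully out, the sign stands leaning about 20 degrees back, towards the leg.
- leg_hinge (a point): Middle of the leg's hinge axis (x = -9, y = 0, z = 112 mm in the sign's frame; the axis lies along its y). The leg hangs from here towards the bottom edge; its free end swings out from the back and up.
- leg_foot (a point): Axis of the black rubber foot bar at the leg's free end, 104.5 mm from the hinge axis; folded it lies at x = -19, z = 8 mm in the sign's frame, 10 mm clear of the back. The bar is 9 mm in diameter and 36 mm wide along the sign's y. The lip above it can be pinched by its two edges, across its 36 mm.
- base_edge (a point): Middle of the sign's lower rear edge (x = -4.5, y = 0, z = 0 in its frame): the edge it stands on, together with the leg's foot.
- gel_bottle: Pump bottle of pink gel, 62 mm wide, 44 mm deep, 176 mm tall with its pump. Origin: centre of its underside. Its x axis points towards the robot, its y axis to the robot's right; the nozzle points along its -x, away from the robot. It stands at one end of the free counter area and the mortar at the other, either way round: the free place beside it is the one towards the mortar.
- mortar: Brass mortar, 93 mm in diameter, 84 mm high, about 0.9 kg, the sign leaning on its near side. Origin: centre of its underside.
- dropper: Small brown dropper bottle, 34 mm in diameter, 102 mm tall, near the left end of the table; a bystander. Origin: centre of its underside.
There are look-alikes about, which are no part of the job. Leave any turquoise look-alike of the gel_bottle alone.

How it is judged:
By the outcome, as a careful person would: the job done as asked, in the order asked, and still so for the second after the job is handed in, with the robot touching nothing.
It also fails if it takes over 58 s, if anything falls off the work surface, if the arm or the gripper's body presses on something with over 40 N, if the wrist force passes 120 N, or if a joint passes its speed limit or range.

## Working session

There is one attempt and no reset: what is moved stays moved. The work goes in short steps, Python scripts to look and compute and a tool call to move; the robot and the scene stay as the last step left them, time stands still between calls to the robot, and variables do not carry over. Pictures are saved under pics/ and viewed, about 8 in all and at most 12, crops included, and the job is handed in when it is done.

Besides the shell and the picture viewer there is one more tool, called by a JSON object that holds its "fn" and its "kwargs". carry_out: Moves the arm, as the interface text tells. Its arguments: {"type":"object","properties":{"series":{"type":"array","items":{"type":"array","items":{"type":"number"}}}},"required":["series"]}

```bash
ls; mkdir -p pics; cat > h.py <<'E'
import numpy as np, cv2
from scipy.spatial.transform import Rotation as Rot
from cell import env
def shot(cam,name=None):
    im,d=env.get_image(cam)
    if name: cv2.imwrite('pics/'+name,im[:,:,::-1])
    return im,d
def cloud(cam,d):
    c=env.camera_info(cam);v,u=np.indices(d.shape)
    P=np.stack([(u-c['cx'])/c['fx']*d,(v-c['cy'])/c['fy']*d,d],-1)
    W=(P-np.array(c['t']))@np.array(c['R']); W[d<=0]=np.nan
    return W
def proj(cam,X):
    c=env.camera_info(cam);p=np.array(c['R'])@np.array(X)+np.array(c['t'])
    return p[0]/p[2]*c['fx']+c['cx'],p[1]/p[2]*c['fy']+c['cy']
def pose():
    s=env.get_state();return np.array(s['tcp_pos']),Rot.from_rotvec(s['orientation']).as_matrix()
E
python3 - <<'E'
from h import *
for c in('scene','top'):
    im,d=shot(c,c+'0.png');W=cloud(c,d);np.save(c+'W.npy',W)
    k=env.camera_info(c);print(c,(-np.array(k['R']).T@np.array(k['t'])).round(),k['fx'])
    for q in('sign','gel_bottle','mortar','dropper','leg'):
        for s in env.silhouettes(q,c):
            m=s['pixels'];P=W[m];P=P[~np.isnan(P[:,0])]
            print(c,q,round(s['confidence'],2),np.round(s['bbox']),np.nanpercentile(P,[2,50,98],axis=0).round().tolist() if len(P) else None)
print(env.get_state())
E
```

```text
pics
scene [  29. -516.  608.] 479.23261438304644
scene sign 0.7 [275. 238.  60.  86.] [[385.0, 160.0, 9.0], [433.0, 198.0, 72.0], [475.0, 258.0, 129.0]]
scene gel_bottle 0.97 [396. 285.  42. 101.] [[485.0, -110.0, 8.0], [494.0, -89.0, 91.0], [532.0, -56.0, 175.0]]
scene gel_bottle 0.91 [358. 307.  44. 103.] [[380.0, -111.0, 2.0], [402.0, -98.0, 90.0], [436.0, -57.0, 175.0]]
scene mortar 0.82 [300. 235.  29.  50.] [[469.0, 182.0, 4.0], [495.0, 193.0, 47.0], [536.0, 242.0, 83.0]]
scene mortar 0.19 [273. 236.  57.  84.] [[385.0, 161.0, 10.0], [433.0, 198.0, 72.0], [475.0, 257.0, 129.0]]
scene dropper 0.75 [299. 196.  18.  19.] [[560.0, 299.0, 50.0], [571.0, 308.0, 68.0], [583.0, 318.0, 98.0]]
scene leg 0.75 [264. 244.  33.  53.] [[380.0, 188.0, 19.0], [417.0, 206.0, 59.0], [446.0, 228.0, 104.0]]
top [412.  87. 966.] 516.514425432945
top sign 0.91 [239. 281.  73.  68.] [[387.0, 164.0, 13.0], [439.0, 210.0, 82.0], [480.0, 260.0, 132.0]]
top gel_bottle 0.85 [414. 296.  47.  42.] [[385.0, -118.0, 3.0], [414.0, -74.0, 117.0], [444.0, -56.0, 178.0]]
top gel_bottle 0.63 [410. 236.  42.  46.] 
[... 541 characters left out ...]
, 10.0], [439.0, 209.0, 82.0], [480.0, 261.0, 132.0]]
{'time': 0.6, 'q': array([ 1.24611691e+00,  2.63892073e-01,  1.60392411e+00, -7.88640288e-06,
        1.27367136e+00, -3.68785767e-02]), 'dq': array([-0.00176201,  0.00026197,  0.00078317, -0.00038474, -0.00067511,
       -0.00151676]), 'effort': array([ 1.15922430e-04, -5.14630866e+01, -3.67458773e+01, -5.15675447e-05,
        1.03934748e-03,  1.01615620e-05]), 'tcp_pos': array([191.59968822, 647.28298644, 220.92612693]), 'orientation': array([ 0.22597504,  1.55894005, -0.22581429]), 'wrist_force': array([ 0.74761138, -0.23746906, -0.91630633]), 'ft_torque': array([-0.01096246, -0.03686075, -0.01117097]), 'finger_gap': 85.17246739426133}
```

View pics/scene0.png

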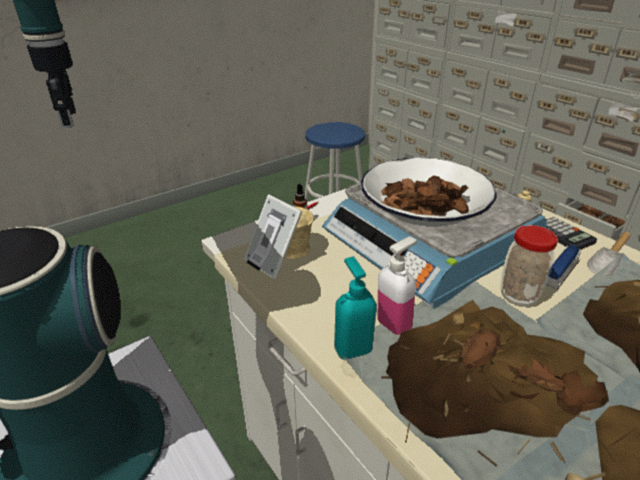

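View pics/top0.png

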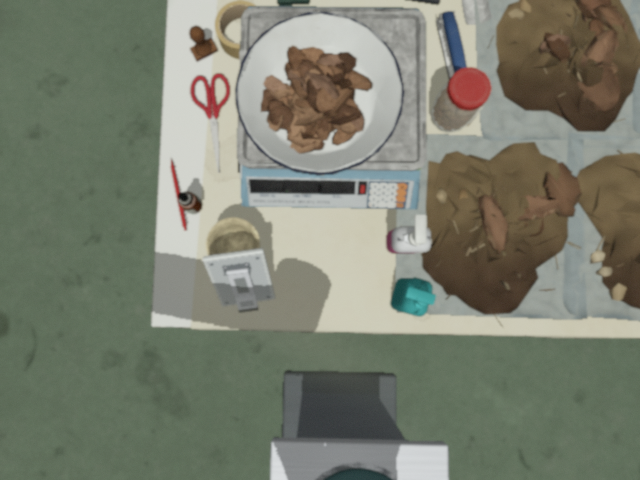

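The scene shows two pump bottles. The turquoise one (scene 358,307; top 414,296) is the look-alike. The pink and white one (scene 396,285; top 410,236) is the target. The sign (scene 275,238; top 239,281) leans on the mortar (top 234,234) with its leg facing the robot. I'll measure them and check a close crop next.

```bash
cat > m.py <<'E'
from h import *
def fit_back(W,m):
    P=W[m];P=P[~np.isnan(P).any(1)];P=P[P[:,2]>6]
    # RANSAC plane
    rng=np.random.default_rng(0);best=None
    for _ in range(500):
        a,b,c=P[rng.choice(len(P),3,False)];n=np.cross(b-a,c-a);l=np.linalg.norm(n)
        if l<200: continue
        n/=l;i=abs((P-a)@n)<1.5
        if best is None or i.sum()>best.sum(): best=i
    Q=P[best];c=Q.mean(0);n=np.linalg.svd(Q-c)[2][2]
    if n[0]>0:n=-n
    return P,Q,c,n
E
python3 - <<'E'
from m import *
for c in('scene','top'):
    W=np.load(c+'W.npy');im,_=shot(c)
    s=env.silhouettes('sign',c)[0];P,Q,ce,n=fit_back(W,s['pixels'])
    print(c,len(P),len(Q),'back c',ce.round(1),'n',n.round(3),'lean',np.degrees(np.arcsin(n[2])).round(1),'yaw',np.degrees(np.arctan2(-n[1],-n[0])).round(1))
    y=np.cross([0,0,1],-n);y/=np.linalg.norm(y);z=np.cross(-n,y)
    L=np.stack([(Q-ce)@y,(Q-ce)@z],1).astype(np.float32)
    r=cv2.minAreaRect(L);print('rect',r)
    b=cv2.boxPoints(r);print((ce+np.outer(b[:,0],y)+np.outer(b[:,1],z)).round(1).tolist())
    off=(P-ce)@n; g=off>2
    lo=P[g]; print('leg pts h,y,z:');zz=(lo-ce)@z;yy=(lo-ce)@y
    for a in range(-80,80,10):
        k=(zz>=a)&(zz<a+10)
        if k.sum()>2: print(a,k.sum(),'h',np.median(off[g][k]).round(1),off[g][k].max().round(1),'y',yy[k].min().round(1),yy[k].max().round(1),lo[k].mean(0).round(1))
    for s in env.silhouettes('gel_bottle',c)[:2]:
        B=W[s['pixels']];B=B[~np.isnan(B).any(1)]
        for lo_,hi in((5,60),(60,110),(100,140),(140,182)):
            k=B[(B[:,2]>lo_)&(B[:,2]<hi)]
            if len(k)>5: print('bot',lo_,len(k),np.percentile(k,[3,97],axis=0).round().tolist(),cv2.minAreaRect(k[:,:2].astype(np.float32)))
W=np.load('topW.npy');print('z row profile at y=20:')
col=int(proj('top',[500,20,0])[0])
for r in range(180,345,6): print(r,W[r,col].round().tolist(),end=' ')
im=cv2.imread('pics/top0.png');cv2.imwrite('pics/c1.png',np.hstack([cv2.resize(im[180:330,170:310],None,fx=2.8,fy=2.8),cv2.resize(im[180:330,370:480],None,fx=2.8,fy=2.8)]))
E
```

```text
scene 2724 1281 back c [438.7 204.3  76.4] n [-0.835 -0.147  0.529] lean 32.0 yaw 10.0
rect ((6.130256652832031, -8.788871765136719), (101.1925048828125, 147.75738525390625), 0.4873884916305542)
[[480.2, 165.9, 131.2], [403.0, 153.5, 5.9], [385.9, 253.3, 6.6], [463.1, 265.6, 132.0]]
leg pts h,y,z:
-80 79 h 19.2 22.6 y -39.5 25.1 [385.  197.5  22.5]
-70 82 h 15.5 21.1 y -40.1 48.6 [391.9 201.8  28.5]
-60 81 h 12.2 15.9 y -41.8 49.5 [399.2 202.8  35.7]
-50 77 h 8.9 12.4 y -31.0 46.5 [407.  204.6  42.3]
-40 75 h 8.5 12.2 y -35.6 26.0 [413.  203.9  51.1]
-30 77 h 8.2 14.1 y -40.4 45.7 [418.3 205.6  59.1]
-20 77 h 7.6 11.1 y -40.3 25.4 [424.2 205.6  67.6]
-10 78 h 7.5 9.8 y -31.6 49.2 [429.5 208.4  76.1]
0 76 h 7.5 12.0 y -39.4 46.2 [434.9 206.   84.7]
10 75 h 7.0 10.7 y -42.6 27.7 [440.3 208.1  92.7]
20 93 h 7.5 11.1 y -41.3 41.9 [445.5 208.5 101.5]
30 32 h 3.9 8.2 y -29.8 44.2 [451.9 209.4 106.6]
40 16 h 2.9 3.5 y -39.6 48.0 [457.8 212.1 114.2]
50 17 h 2.5 3.9 y -32.7 44.9 [466.1 203.  124.5]
60 5 h 2.2 4.2 y -36.0 42.8 [467.6 218.5 130.9]
bot 5 870 [[381.0, -109.0, 7.0], [431.0, -69.0,
[... 2805 characters left out ...]
.5147331357002258)
z row profile at y=20:
180 [613.0, 28.0, 83.0] 186 [603.0, 27.0, 80.0] 192 [594.0, 27.0, 72.0] 198 [585.0, 26.0, 60.0] 204 [576.0, 25.0, 53.0] 210 [574.0, 21.0, 1.0] 216 [562.0, 21.0, 1.0] 222 [550.0, 21.0, 2.0] 228 [539.0, 21.0, 3.0] 234 [528.0, 21.0, 2.0] 240 [517.0, 21.0, -0.0] 246 [505.0, 21.0, 5.0] 252 [494.0, 21.0, 5.0] 258 [483.0, 21.0, 1.0] 264 [471.0, 20.0, 1.0] 270 [460.0, 20.0, -1.0] 276 [449.0, 20.0, 2.0] 282 [438.0, 20.0, 3.0] 288 [427.0, 20.0, 3.0] 294 [416.0, 20.0, 2.0] 300 [405.0, 20.0, 5.0] 306 [394.0, 20.0, 2.0] 312 [383.0, 20.0, 4.0] 318 [372.0, 20.0, 4.0] 324 [361.0, 19.0, 1.0] 330 [350.0, 20.0, 6.0] 336 [277.0, -37.0, -801.0] 342 [258.0, -37.0, -799.0]
```

View pics/c1.png

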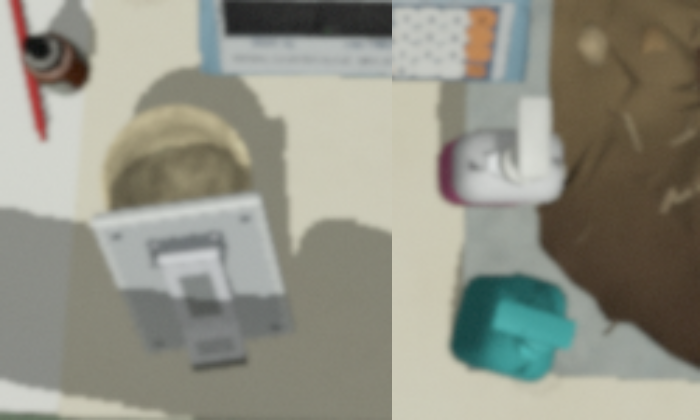

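The pink bottle is at (508, -78), square to the robot, with its nozzle pointing +x. The crop confirms pink on the left-hand body at crop (450,170), with turquoise in front of it. The sign has yaw 9.5° and lean about 31°, and its base edge is at about (392, 203, 0). I'll start the approach.

```bash
cat > plan.py <<'E'
from h import *
def tool(tilt,yaw,flip=1):  # tool x: tilt deg forward of straight down along heading yaw; y along heading's left (flip)
    t,w=np.radians([tilt,yaw]);f=np.array([np.cos(w),np.sin(w),0]);l=np.array([-np.sin(w),np.cos(w),0])
    x=f*np.sin(t)-np.array([0,0,1])*np.cos(t);y=l*flip
    return np.stack([x,y,np.cross(x,y)],1)
def rows(p,Rm,ms=50,ds=8):
    p0,R0=pose();rv=Rot.from_matrix(R0.T@Rm).as_rotvec(degrees=True)
    n=int(np.ceil(max(np.linalg.norm(np.array(p)-p0)/ms,np.linalg.norm(rv)/ds,1)))
    print('pose',p0.round(1),'dist',np.linalg.norm(p-p0).round(1),'rot',rv.round(1),'n',n)
    for i in range(n):
        Ri=R0@Rot.from_rotvec(rv*i/n,degrees=True).as_matrix()
        print(np.round(np.r_[rv/n,Ri.T@((p-p0)/n)],1).tolist())
E
python3 - <<'E'
from plan import *
print(env.finger_overhang);p,R=pose();print(R.round(2))
for f in(1,-1): rows(np.array([344,195,105.]),tool(30,9.5,f))
E
```

```text
17.0
[[-0.    0.28  0.96]
 [ 0.    0.96 -0.28]
 [-1.    0.   -0.  ]]
pose [191.6 647.3 220.9] dist 491.1 rot [-25.4 -29.5   6.8] n 10
[-2.5, -2.9, 0.7, 11.6, -39.0, 27.5]
[-2.5, -2.9, 0.7, 12.5, -40.3, 25.1]
[-2.5, -2.9, 0.7, 13.2, -41.6, 22.6]
[-2.5, -2.9, 0.7, 13.8, -42.7, 20.0]
[-2.5, -2.9, 0.7, 14.3, -43.7, 17.4]
[-2.5, -2.9, 0.7, 14.6, -44.5, 14.7]
[-2.5, -2.9, 0.7, 14.7, -45.3, 12.0]
[-2.5, -2.9, 0.7, 14.7, -45.9, 9.2]
[-2.5, -2.9, 0.7, 14.6, -46.5, 6.4]
[-2.5, -2.9, 0.7, 14.3, -46.9, 3.6]
pose [191.6 647.3 220.9] dist 491.1 rot [149.4   9.2  40. ] n 20
[7.5, 0.5, 2.0, 5.8, -19.5, 13.7]
[7.5, 0.5, 2.0, 5.0, -17.8, 16.2]
[7.5, 0.5, 2.0, 4.3, -15.7, 18.4]
[7.5, 0.5, 2.0, 3.6, -13.3, 20.3]
[7.5, 0.5, 2.0, 3.0, -10.6, 21.9]
[7.5, 0.5, 2.0, 2.5, -7.8, 23.2]
[7.5, 0.5, 2.0, 2.1, -4.8, 24.0]
[7.5, 0.5, 2.0, 1.8, -1.7, 24.4]
[7.5, 0.5, 2.0, 1.6, 1.4, 24.5]
[7.5, 0.5, 2.0, 1.5, 4.5, 24.1]
[7.5, 0.5, 2.0, 1.6, 7.6, 23.3]
[7.5, 0.5, 2.0, 1.7, 10.5, 22.1]
[7.5, 0.5, 2.0, 1.9, 13.2, 20.6]
[7.5, 0.5, 2.0, 2.3, 15.7, 18.7]
[7.5, 0.5, 2.0, 2.7, 17.9, 16.6]
[7.5, 0.5, 2.0, 3.3, 19.8, 14.1]
[7.5, 0.5, 2.0, 3.9, 21.4, 11.5]
[7.5, 0.5, 2.0, 4.6, 22.5, 8.6]
[7.5, 0.5, 2.0, 5.3, 23.3, 5.7]
[7.5, 0.5, 2.0, 6.1, 23.6, 2.6]
```

{"fn": "carry_out", "kwargs": {"series": [[-2.5,-2.9,0.7,11.6,-39,27.5,70],[-2.5,-2.9,0.7,12.5,-40.3,25.1,70],[-2.5,-2.9,0.7,13.2,-41.6,22.6,70],[-2.5,-2.9,0.7,13.8,-42.7,20,70],[-2.5,-2.9,0.7,14.3,-43.7,17.4,70],[-2.5,-2.9,0.7,14.6,-44.5,14.7,70],[-2.5,-2.9,0.7,14.7,-45.3,12,70],[-2.5,-2.9,0.7,14.7,-45.9,9.2,70],[-2.5,-2.9,0.7,14.6,-46.5,6.4,70],[-2.5,-2.9,0.7,14.3,-46.9,3.6,70]]}}

```text
time: 2.15
tcp_pos: [364.4, 201.3, 115.4]
orientation: [-0.092, 1.046, 0.162]
wrist_force: [-4.3, -1.9, 0.4]
finger_gap: 59.5
```

```bash
python3 - <<'E'
from plan import *
s=env.get_state();print(s['q'].round(3),s['finger_gap'])
rows(np.array([344,195,105.]),tool(30,9.5))
E
```

```text
[ 0.633 -0.49   2.571 -0.385  0.619 -0.85 ] 59.50874338086075
pose [364.4 201.3 115.4] dist 23.7 rot [ 0.5 -0.1 -0.4] n 1
[0.5, -0.1, -0.4, -1.5, -2.6, -23.5]
```

```bash
python3 - <<'E'
from plan import *
rows(np.array([373,200.3,62.]),tool(20,9.5),ms=25,ds=5)
E
```

```text
pose [364.4 201.3 115.4] dist 54.1 rot [ 0.6  9.9 -0.4] n 3
[0.2, 3.3, -0.1, 16.8, -0.9, -6.5]
[0.2, 3.3, -0.1, 17.2, -0.8, -5.5]
[0.2, 3.3, -0.1, 17.4, -0.8, -4.5]
```

{"fn": "carry_out", "kwargs": {"series": [[0.2,3.3,-0.1,16.8,-0.9,-6.5,70],[0.2,3.3,-0.1,17.2,-0.8,-5.5,70],[0.2,3.3,-0.1,17.4,-0.8,-4.5,70],[0,0,0,0,0,0,70]]}}

```text
time: 2.65
tcp_pos: [377.7, 198.4, 65.6]
orientation: [-0.091, 1.214, 0.141]
wrist_force: [0.7, 0.6, -0.5]
finger_gap: 59.7
```

```bash
python3 - <<'E'
from plan import *
s=env.get_state();print(s['q'].round(3),s['finger_gap'],s['wrist_force'].round(1))
rows(np.array([383.5,202,31.7]),tool(20,9.5),ms=12,ds=5)
im1,_=shot('scene');im2,_=shot('top')
cv2.imwrite('pics/c2.png',np.hstack([cv2.resize(im1[180:300,200:340],None,fx=2.8,fy=2.8),cv2.resize(im2[220:340,180:320],None,fx=2.8,fy=2.8)])[:,:,::-1])
E
```

```text
[ 0.526 -0.279  2.498 -0.215  0.6   -1.043] 59.71800819884343 [ 0.7  0.6 -0.5]
pose [377.7 198.4  65.6] dist 34.6 rot [-0.6  0.3 -0.1] n 3
[-0.2, 0.1, -0.0, 11.3, 0.8, -1.9]
[-0.2, 0.1, -0.0, 11.3, 0.9, -1.9]
[-0.2, 0.1, -0.0, 11.3, 0.9, -1.9]
```

View pics/c2.png

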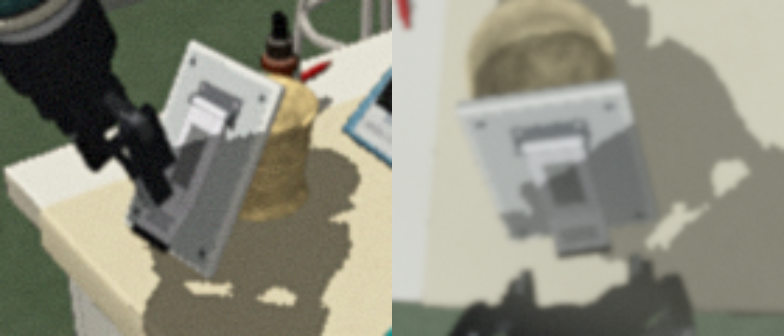

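The crop shows the fingertips, at right-crop (522,285) and (640,260), centred on the lip at (583,250). The sign hasn't moved.

{"fn": "carry_out", "kwargs": {"series": [[-0.2,0.1,0,12,0.9,-1.9,70],[-0.2,0.1,0,12,0.9,-1.9,70],[-0.2,0.1,0,11.5,0.9,-1.9,70],[0,0,0,0,0,0,70]]}}

```text
time: 3.25
tcp_pos: [383.2, 203.5, 29.3]
orientation: [-0.102, 1.214, 0.151]
wrist_force: [-0.3, -0.0, 0.8]
finger_gap: 59.8
```

```bash
python3 - <<'E'
from plan import *
s=env.get_state();print(s['q'].round(3),s['finger_gap'],s['wrist_force'].round(1))
rows(np.array([383.5,202,31.7]),tool(20,9.5),ms=12,ds=5)
im1,d1=shot('scene');im2,d2=shot('top')
cv2.imwrite('pics/c3.png',np.hstack([cv2.resize(im1[200:290,220:320],None,fx=4,fy=4,interpolation=2),cv2.resize(im2[245:335,190:290],None,fx=4,fy=4,interpolation=2)])[:,:,::-1])
E
```

```text
[ 0.529 -0.183  2.511 -0.254  0.494 -1.008] 59.83370548465947 [-0.3 -0.   0.8]
pose [383.2 203.5  29.3] dist 2.8 rot [ 0.3  0.2 -0.2] n 1
[0.3, 0.2, -0.2, -2.2, -1.6, 0.9]
```

View pics/c3.png

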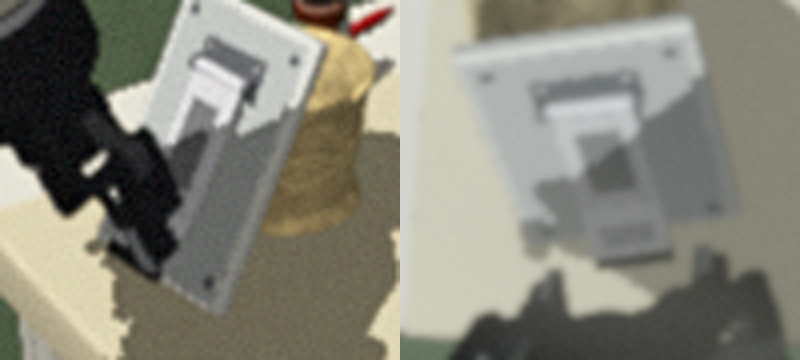

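```bash
python3 - <<'E'
from plan import *
p,R=pose()
for d in(5,10,17):
  for w in(-11,11): print(d,w,[np.round(proj('top',p+R@[d,s*30,w]),1).tolist() for s in(1,-1)],(p+R@[d,0,w]).round(1))
for b in([392,203.5,0],):
  l=np.radians(31);y=np.radians(9.5);f=np.array([np.cos(y),np.sin(y),0]);z=np.array([0,0,1])
  sx=f*np.cos(l)-z*np.sin(l);sz=f*np.sin(l)+z*np.cos(l);sy=np.cross(sz,sx)
  for h,k in((14.5,8),(19,8),(14.5,3.5)): print('foot',[np.round(proj('top',b-sx*h+sz*k+sy*q),1).tolist() for q in(18,-18)],(b-sx*h+sz*k).round(1))
c=env.get_image('top')[1];W=cloud('top',c)
for r in range(300,318,2): print(r,W[r,249].round(1).tolist(),W[r,228].round(1).tolist(),W[r,266].round(1).tolist())
E
```

```text
5 -11 [[232.4, 316.9], [265.2, 311.8]] [375.4 202.5  21.9]
5 11 [[230.2, 305.6], [263.2, 300.5]] [395.8 206.   29.5]
10 -11 [[232.7, 315.8], [265.3, 310.8]] [377.1 202.8  17.2]
10 11 [[230.5, 304.6], [263.3, 299.6]] [397.5 206.3  24.8]
17 -11 [[233.1, 314.3], [265.4, 309.3]] [379.5 203.2  10.6]
17 11 [[230.9, 303.2], [263.4, 298.2]] [399.9 206.7  18.3]
foot [[239.9, 311.0], [259.4, 308.1]] [383.8 202.1  14.3]
foot [[240.0, 313.2], [259.5, 310.3]] [380.  201.5  16.6]
foot [[240.4, 312.2], [259.8, 309.3]] [381.5 201.7  10.5]
300 [401.5, 200.8, 39.1] [400.5, 241.1, 22.2] [401.7, 173.2, 7.7]
302 [397.9, 201.0, 36.5] [396.9, 241.5, 19.0] [397.9, 173.8, 0.4]
304 [394.3, 201.3, 33.1] [393.1, 242.7, 11.2] [394.2, 173.6, 1.3]
306 [390.7, 201.3, 32.2] [389.2, 244.0, 2.3] [391.8, 168.7, 55.1]
308 [386.9, 202.0, 25.3] [385.5, 244.0, 1.5] [388.6, 167.7, 65.0]
310 [383.2, 202.4, 21.8] [381.9, 243.6, 3.3] [385.3, 167.2, 70.0]
312 [378.8, 205.2, -2.1] [380.2, 234.4, 58.8] [382.3, 165.9, 83.1]
314 [375.3, 204.6, 1.4] [377.1, 233.0, 66.4] [379.4, 164.7, 95.3]
316 [371.7, 204.1, 5.0] [373.9, 231.9, 72.7] [376.5, 163.9, 103.7]
```

```bash
python3 - <<'E'
from plan import *
p,R=pose()
for c in('scene','top'):
    im,d=shot(c);W=cloud(c,d);Q=(W-p)@R
    m=(abs(Q[...,1])<50)&(Q[...,0]>-60)&(Q[...,0]<25)&(abs(Q[...,2])<30)&(im.max(-1)<90)
    q=Q[m]
    for a in range(-60,25,5):
        for s in(1,-1):
            k=q[(q[:,0]>=a)&(q[:,0]<a+5)&(q[:,1]*s>20)]
            if len(k)>2: print(c,a,s,len(k),'y',k[:,1].min().round(),k[:,1].max().round(),'z',k[:,2].min().round(),k[:,2].max().round())
E
```

```text
scene -60 1 6 y 29.0 34.0 z -11.0 -7.0
scene -55 1 11 y 26.0 34.0 z -13.0 -4.0
scene -55 -1 3 y -38.0 -33.0 z -14.0 -13.0
scene -50 1 10 y 27.0 32.0 z -13.0 -4.0
scene -50 -1 4 y -41.0 -37.0 z -13.0 -9.0
scene -45 1 11 y 26.0 31.0 z -13.0 -4.0
scene -45 -1 21 y -47.0 -33.0 z -14.0 3.0
scene -40 1 12 y 28.0 32.0 z -13.0 7.0
scene -40 -1 19 y -47.0 -33.0 z -14.0 7.0
scene -35 1 10 y 27.0 30.0 z -13.0 -3.0
scene -35 -1 22 y -46.0 -31.0 z -14.0 2.0
scene -30 1 8 y 26.0 30.0 z -14.0 -2.0
scene -30 -1 18 y -46.0 -33.0 z -15.0 8.0
scene -25 1 13 y 27.0 31.0 z -12.0 -0.0
scene -25 -1 13 y -44.0 -34.0 z -14.0 0.0
scene 15 1 5 y 33.0 45.0 z 8.0 13.0
scene 15 -1 6 y -42.0 -35.0 z 9.0 12.0
top -60 1 3 y 31.0 34.0 z 11.0 12.0
top -60 -1 4 y -45.0 -39.0 z 7.0 12.0
top -55 1 4 y 28.0 30.0 z 7.0 10.0
top -55 -1 5 y -45.0 -34.0 z 7.0 11.0
top -50 1 4 y 28.0 29.0 z 4.0 11.0
top -45 1 6 y 28.0 38.0 z 5.0 11.0
top -45 -1 5 y -43.0 -38.0 z 6.0 8.0
top -40 -1 3 y -45.0 -38.0 z -1.0 9.0
top -35 -1 5 y -43.0 -39.0 z 6.0 7.0
top -30 -1 3 y -41.0 -39.0 z 6.0 7.0
```

```bash
python3 - <<'E'
from plan import *
p,R=pose()
im,d=shot('scene');W=cloud('scene',d);Q=(W-p)@R
for v in range(250,272,2):
    print(v,[(u,Q[v,u].round().astype(int).tolist() if d[v,u]>0 else None,int(im[v,u].max())) for u in range(246,272,5)])
for x in(-22,0,17): print([np.round(proj('scene',p+R@[x,s*32,w]),0).tolist() for s in (1,-1) for w in(-11,11)])
E
```

```text
250 [(246, [-68, -31, -14], 86), (251, [-83, -54, -14], 23), (256, [-83, -63, -9], 15), (261, [-70, -60, 1], 14), (266, [-7, -11, 31], 115), (271, [0, -15, 39], 97)]
252 [(246, [20, 49, 13], 153), (251, [-68, -44, -12], 18), (256, [-83, -67, -12], 11), (261, [-68, -62, -2], 25), (266, [-6, -14, 27], 115), (271, [-3, -21, 34], 103)]
254 [(246, [23, 48, 11], 131), (251, [-64, -44, -14], 11), (256, [-77, -65, -14], 23), (261, [-62, -60, -3], 48), (266, [-3, -15, 25], 118), (271, [1, -21, 32], 108)]
256 [(246, [23, 44, 7], 107), (251, [-58, -42, -15], 46), (256, [-71, -63, -15], 19), (261, [-45, -47, 0], 23), (266, [-2, -18, 21], 125), (271, [5, -22, 30], 106)]
258 [(246, [24, 41, 3], 110), (251, [-44, -32, -14], 105), (256, [-62, -58, -15], 18), (261, [-38, -45, -1], 16), (266, [4, -17, 20], 108), (271, [7, -24, 27], 107)]
260 [(246, [32, 44, 2], 105), (251, [7, 11, 0], 112), (256, [-37, -39, -9], 45), (261, [-30, -42, -2], 23), (266, [11, -15, 19], 103), (271, [9, -26, 24], 108)]
262 [(246, [32, 39, -2], 103), (251, [7, 7, -4], 49), (256, [-33, -39, -11], 76), (261, [-28, -44, -4], 26)
[... 193 characters left out ...]
271, [13, -30, 18], 99)]
266 [(246, [31, 30, -9], 191), (251, [32, 21, -3], 83), (256, [5, -12, -6], 41), (261, [8, -20, 1], 105), (266, [17, -21, 10], 107), (271, [16, -31, 15], 106)]
268 [(246, [29, 24, -14], 228), (251, [31, 17, -7], 110), (256, [8, -13, -8], 38), (261, [26, -7, 4], 111), (266, [22, -21, 8], 108), (271, [18, -33, 13], 97)]
270 [(246, [26, 17, -18], 224), (251, [31, 12, -11], 109), (256, [30, 2, -5], 105), (261, [28, -10, 0], 146), (266, [24, -23, 5], 104), (271, [18, -37, 9], 58)]
[[236.0, 251.0], [243.0, 243.0], [256.0, 264.0], [264.0, 256.0]]
[[240.0, 257.0], [247.0, 250.0], [260.0, 270.0], [267.0, 263.0]]
[[243.0, 262.0], [250.0, 255.0], [262.0, 275.0], [270.0, 268.0]]
```

```bash
python3 - <<'E'
from plan import *
W=np.load('sceneW.npy');p=np.array([191.6,647.3,220.9])
m=(abs(W-p)[...,:2].max(-1)<70)&(W[...,2]<400)
Q=W[m];v,u=np.nonzero(m)
for z in range(200,300,6):
    k=(Q[:,2]>=z)&(Q[:,2]<z+6)
    if k.any(): print(z,k.sum(),Q[k].min(0).round(),Q[k].max(0).round(),v[k].max())
print(proj('scene',p),proj('scene',p-[0,0,17]))
W=np.load('topW.npy');print(np.nanmin(np.where((abs(W-p)[...,:2].max(-1)<80),W[...,2],np.nan)) )
print(env.get_state()['orientation'], env.get_state()['ft_torque'])
E
```

```text
242 38 [165. 595. 243.] [210. 688. 248.] 127
248 42 [165. 587. 248.] [212. 687. 254.] 125
254 48 [165. 588. 254.] [212. 687. 260.] 123
260 52 [164. 586. 260.] [212. 692. 266.] 120
266 50 [164. 589. 266.] [213. 691. 272.] 118
272 48 [164. 587. 272.] [212. 687. 278.] 115
278 31 [166. 588. 278.] [214. 694. 284.] 113
284 24 [158. 579. 285.] [216. 689. 290.] 110
290 24 [156. 578. 290.] [220. 705. 296.] 109
296 42 [157. 577. 297.] [213. 674. 302.] 106
(np.float64(73.72825136892604), np.float64(128.88475735115594)) (np.float64(75.87277266827078), np.float64(136.05857805746166))
-813.964035742383
[-0.10047024  1.21088008  0.1519238 ] [-0.03454     0.14508382  0.03803873]
```

{"fn": "carry_out", "kwargs": {"series": [[0,0,0,0,-1.5,0,60],[0,0,0,0,0,0,50],[0,0,0,0,0,0,45],[0,0,0,0,0,0,38]]}}

```text
time: 4.05
tcp_pos: [385.6, 202.9, 32.4]
orientation: [-0.1, 1.209, 0.152]
wrist_force: [-0.5, -0.1, -0.5]
finger_gap: 32.3
```

```bash
python3 - <<'E'
from plan import *
s=env.get_state();print(s['finger_gap'],s['wrist_force'].round(1));p,R=pose();print(p.round(1))
for c in('scene','top'):
    im,d=shot(c);W=cloud(c,d);Q=(W-p)@R
    m=(abs(Q[...,1])<50)&(abs(Q[...,1])>19)&(Q[...,0]>-60)&(Q[...,0]<25)&(abs(Q[...,2])<20)
    for a in range(-60,25,6):
        k=Q[m];k=k[(k[:,0]>=a)&(k[:,0]<a+6)]
        if len(k)>2: print(c,a,len(k),k.min(0).round(),k.max(0).round())
    if c=='scene':i1=im
cv2.imwrite('pics/c4.png',np.hstack([cv2.resize(i1[200:290,220:320],None,fx=4,fy=4,interpolation=2),cv2.resize(im[245:335,190:290],None,fx=4,fy=4,interpolation=2)])[:,:,::-1])
E
```

```text
32.2927769457695 [-0.5 -0.1 -0.5]
[385.6 202.9  32.4]
scene -60 15 [-60. -48. -17.] [-55.  41.  -0.]
scene -54 7 [-54. -25. -15.] [-49.  23. -10.]
scene -48 7 [-48. -26. -14.] [-42.  20. -11.]
scene -42 17 [-42. -33. -14.] [-37. -19.   3.]
scene -36 30 [-36. -32. -15.] [-30.  22.   4.]
scene -30 26 [-29. -33. -14.] [-24.  20.   8.]
scene -24 18 [-24. -32. -14.] [-18.  21.   8.]
scene -18 5 [-18. -28. -13.] [-15. -24.   3.]
scene 6 10 [  9. -49.  15.] [ 12. -19.  20.]
scene 12 53 [ 12. -50.  10.] [ 18. -20.  20.]
scene 18 70 [ 18. -49.   1.] [24. 47. 19.]
scene 24 16 [ 24. -48. -20.] [25. 46. 14.]
top -60 33 [-60. -37.   5.] [-54.  34.  13.]
top -54 6 [-53. -34.   6.] [-51.  31.  11.]
top -48 7 [-48. -32.   6.] [-45.  19.  12.]
top -42 11 [-41. -31.   5.] [-37.  26.  10.]
top -36 20 [-36. -31.   5.] [-30.  28.  11.]
top -30 16 [-30. -31.  -2.] [-24.  27.  11.]
top -24 14 [-24. -31.  -2.] [-18.  24.  11.]
top 6 3 [ 11. -43.  19.] [12. 25. 19.]
top 12 75 [ 13. -48.  11.] [18. 50. 20.]
top 18 99 [ 18. -50. -20.] [24. 49. 17.]
top 24 25 [ 24. -49. -20.] [25. 47.  7.]
```

View pics/c4.png

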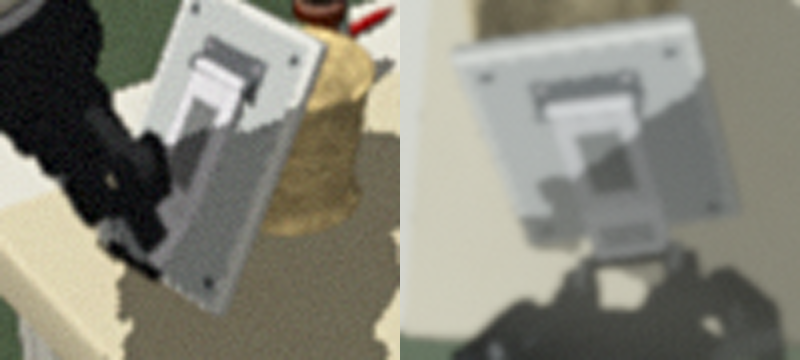

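The gripper closed to 32 mm without catching the lip. In both cameras the real fingertips sit about 16 mm *behind* the reported TCP at this gap, so I'll use the measured tip offset from here on.

{"fn": "carry_out", "kwargs": {"series": [[0,0,0,-8,0,0,65],[0,0,0,0,0,0,65],[0,0,0,0,0,0,65]]}}

```text
time: 4.53
tcp_pos: [382.7, 202.4, 40.5]
orientation: [-0.1, 1.209, 0.152]
wrist_force: [-0.1, -0.3, -0.2]
finger_gap: 55.4
```

```bash
python3 - <<'E'
from plan import *
print(env.get_state()['finger_gap'])
rows(np.array([394.0,203.2,2]),tool(20,9.5),ms=12,ds=5)
E
```

```text
55.44440653251292
pose [382.7 202.4  40.5] dist 40.2 rot [ 0.2  0.6 -0.4] n 4
[0.0, 0.1, -0.1, 10.0, -0.3, -0.7]
[0.0, 0.1, -0.1, 10.0, -0.3, -0.7]
[0.0, 0.1, -0.1, 10.0, -0.3, -0.7]
[0.0, 0.1, -0.1, 10.0, -0.3, -0.7]
```

{"fn": "carry_out", "kwargs": {"series": [[0,0.1,-0.1,10,-0.3,-0.7,65],[0,0.1,-0.1,10,-0.3,-0.7,65],[0,0.1,-0.1,10,-0.3,-0.7,65],[0,0.1,-0.1,8,-0.3,-0.7,65],[0,0,0,0,0,0,65]]}}

```text
time: 5.15
tcp_pos: [393.4, 202.8, 0.2]
orientation: [-0.105, 1.218, 0.145]
wrist_force: [-0.5, -0.2, -0.6]
finger_gap: 55.7
```

```bash
cat > leg.py <<'E'
from m import *
def signpose(c='top',verbose=True):
    im,d=shot(c);W=cloud(c,d);ss=env.silhouettes('sign',c)
    s=ss[0];P,Q,ce,n=fit_back(W,s['pixels'])
    yv=np.cross([0,0,1],-n);yv/=np.linalg.norm(yv);z=np.cross(-n,yv)
    print(c,round(s['confidence'],2),len(P),len(Q),'lean',np.degrees(np.arcsin(n[2])).round(1),'yaw',np.degrees(np.arctan2(-n[1],-n[0])).round(1),'c',ce.round(1))
    return im,d,W,P,Q,ce,n,yv,z
E
python3 - <<'E'
from leg import *
s=env.get_state();print(s['q'].round(3),s['finger_gap'],s['wrist_force'].round(1));p,R=pose();print(p.round(1))
for c in('scene','top'):
    im,d=shot(c);W=cloud(c,d);Q=(W-p)@R
    m=(abs(Q[...,1])<50)&(abs(Q[...,1])>19)&(Q[...,0]>-60)&(Q[...,0]<5)&(abs(Q[...,2])<20)&(im.max(-1)<95)
    for a in range(-36,5,6):
        k=Q[m];k=k[(k[:,0]>=a)&(k[:,0]<a+6)]
        if len(k)>2: print(c,a,len(k),k.min(0).round(),k.max(0).round())
    signpose(c)
E
```

```text
[ 0.516 -0.091  2.509 -0.303  0.412 -0.964] 55.666457355060224 [-0.5 -0.2 -0.6]
[3.934e+02 2.028e+02 2.000e-01]
scene -36 36 [-36. -43. -15.] [-30.  29.   8.]
scene -30 36 [-30. -44. -14.] [-24.  28.   7.]
scene -24 23 [-24. -40. -14.] [-18.  29.   8.]
scene -18 18 [-17. -40.  -7.] [-12.  44.  16.]
scene -12 4 [-12. -33.   8.] [ -8. -30.  12.]
scene 0.8 2161 1114 lean 31.5 yaw 9.4 c [443.6 203.   84.1]
top -36 13 [-36. -41.   5.] [-30.  37.  12.]
top -30 5 [-30. -43.  -3.] [-28.  26.   9.]
top 0.82 3083 1736 lean 31.9 yaw 8.9 c [442.6 210.9  82.4]
```

{"fn": "carry_out", "kwargs": {"series": [[0,0,0,0,0,0,50],[0,0,0,0,0,0,44],[0,0,0,0,0,0,40],[0,0,0,0,0,0,35],[0,0,0,0,0,0,30]]}}

```text
time: 6.08
tcp_pos: [394.6, 203.7, 2.7]
orientation: [-0.104, 1.213, 0.147]
wrist_force: [0.2, 0.4, -1.0]
finger_gap: 34.0
```

```bash
python3 - <<'E'
from leg import *
s=env.get_state();print(s['q'].round(3),s['finger_gap'],s['wrist_force'].round(1),s['ft_torque'].round(2))
for c in('scene','top'): signpose(c)
E
```

```text
[ 0.517 -0.097  2.508 -0.302  0.413 -0.965] 33.98996974811257 [ 0.2  0.4 -1. ] [-0.05  0.18  0.02]
scene 0.77 2336 1177 lean 32.4 yaw 11.5 c [442.7 200.9  80.9]
top 0.91 3182 1833 lean 32.5 yaw 11.7 c [442.6 210.5  81.9]
```

```bash
cat > swing.py <<'E'
from leg import *
def swing(H,yaw,deg,step):
    p,R=pose();w=np.radians(yaw);u=np.array([-np.sin(w),np.cos(w),0])
    n=int(np.ceil(deg/step));S=Rot.from_rotvec(u*deg/n,degrees=True).as_matrix()
    d=S@(p-H)+H-p
    print('n',n,'row',np.r_[R.T@u*deg/n,R.T@d].round(2).tolist(),'shift norm',np.linalg.norm(d).round(1),'r',np.linalg.norm(p-H).round(1))
E
python3 - <<'E'
from swing import *
p,R=pose();np.savez('grip0.npz',p=p,R=R)
swing(np.array([446,213,98.5]),11.6,20,4)
E
```

```text
n 5 row [-0.05, 4.0, -0.12, -5.91, -0.23, -4.8] shift norm 7.6 r 109.1
```

{"fn": "carry_out", "kwargs": {"series": [[-0.1,2,0,-3,0,-2.4,20],[-0.1,4,-0.1,-5.9,-0.2,-4.8,20],[-0.1,4,-0.1,-5.9,-0.2,-4.8,20],[0,4,-0.1,-5.9,-0.2,-4.8,20],[0,0,0,0,0,0,20]]}}

```text
time: 6.9
tcp_pos: [369.5, 198.1, 16.6]
orientation: [-0.135, 1.47, 0.134]
wrist_force: [0.0, 0.9, -0.5]
finger_gap: 34.0
```

```bash
python3 - <<'E'
from swing import *
s=env.get_state();print(s['q'].round(3),s['finger_gap'],s['wrist_force'].round(1),s['ft_torque'].round(2))
g=np.load('grip0.npz');p,R=pose()
rv=Rot.from_matrix(R@g['R'].T).as_rotvec(degrees=True);print('turned',rv.round(1))
H=np.array([446,213,98.5]);print('ideal p',(Rot.from_rotvec(rv,degrees=True).apply(g['p']-H)+H).round(1),'is',p.round(1))
for c in('scene','top'):
    im,d,W,P,Q,ce,n,y,z=signpose(c)
    a=P-ce;h=a@n;zz=a@z
    k=(h>10); l=np.polyfit(zz[k],h[k],1);print('leg slope deg',np.degrees(np.arctan(-l[0])).round(1),h.max().round(1))
E
```

```text
[ 0.464 -0.045  2.374 -0.055  0.724 -1.241] 33.99210115389899 [ 0.   0.9 -0.5] [ 0.04 -0.04  0.05]
turned [-2.9 14.5  0.2]
ideal p [372.4 199.   19.1] is [369.5 198.1  16.6]
scene 0.97 2185 1203 lean 37.4 yaw 11.9 c [437.  196.7  73.3]
leg slope deg 15.9 90.4
top 0.95 3354 1902 lean 37.5 yaw 11.8 c [438.9 209.3  78.1]
leg slope deg -22.5 224.8
```

```bash
cat >> swing.py <<'E'
from plan import rows
def to(H,yaw,th,ds=3,extra=(0,0,0)):
    g=np.load('grip0.npz');w=np.radians(yaw);S=Rot.from_rotvec(np.array([-np.sin(w),np.cos(w),0])*th,degrees=True)
    rows(S.apply(g['p']-H)+H+np.array(extra),S.as_matrix()@g['R'],ms=20,ds=ds)
E
python3 - <<'E'
from swing import *
to(np.array([446,213,98.5]),11.6,22)
E
```

```text
pose [369.1 198.   16.4] dist 14.1 rot [ 0.1  7.3 -0.3] n 3
[0.0, 2.4, -0.1, -4.4, 0.1, -1.6]
[0.0, 2.4, -0.1, -4.4, 0.0, -1.7]
[0.0, 2.4, -0.1, -4.3, 0.0, -1.9]
```

{"fn": "carry_out", "kwargs": {"series": [[0,2.4,-0.1,-4.6,0,-1.6,20],[0,2.4,-0.1,-4.6,0,-1.7,20],[0,2.4,-0.1,-4.4,0,-1.9,20],[0,0,0,0,0,0,20]]}}

```text
time: 7.6
tcp_pos: [358.4, 195.4, 27.5]
orientation: [-0.153, 1.6, 0.122]
wrist_force: [1.2, 0.5, -0.3]
finger_gap: 34.0
```

```bash
cat >> swing.py <<'E'
def report(H,th,yaw=11.6):
    s=env.get_state();print(s['q'].round(3),s['finger_gap'],s['wrist_force'].round(1))
    g=np.load('grip0.npz');p,R=pose();rv=Rot.from_matrix(R@g['R'].T).as_rotvec(degrees=True)
    print('turned',rv.round(1),'ideal p',(Rot.from_rotvec(rv,degrees=True).apply(g['p']-H)+H).round(1),'is',p.round(1))
    for c in('scene','top'): signpose(c)
    to(H,yaw,th)
E
python3 - <<'E'
from swing import *
report(np.array([446,213,98.5]),30)
E
```

```text
[ 0.444  0.     2.3   -0.008  0.88  -1.296] 33.98740216932263 [ 1.2  0.5 -0.3]
turned [-4.7 21.8  0.2] ideal p [362.9 196.8  29.7] is [358.4 195.4  27.5]
scene 0.81 2186 1245 lean 38.1 yaw 12.3 c [434.3 195.   70.9]
top 0.58 2178 1480 lean 38.2 yaw 11.8 c [446.5 201.5  86.9]
pose [358.4 195.4  27.6] dist 14.5 rot [ 0.1  7.7 -0.1] n 3
[0.0, 2.6, -0.0, -4.6, 0.2, -1.4]
[0.0, 2.6, -0.0, -4.5, 0.2, -1.6]
[0.0, 2.6, -0.0, -4.5, 0.2, -1.8]
```

```bash
python3 - <<'E'
from swing import *
to(np.array([446,213,98.5]),11.6,30,extra=(5,1,2))
E
```

```text
pose [358.4 195.4  27.6] dist 16.0 rot [ 0.1  7.7 -0.1] n 3
[0.0, 2.6, -0.0, -5.3, 0.2, 0.3]
[0.0, 2.6, -0.0, -5.3, 0.2, 0.0]
[0.0, 2.6, -0.0, -5.3, 0.2, -0.2]
```

{"fn": "carry_out", "kwargs": {"series": [[0,2.6,0,-5.3,0.2,0.3,20],[0,2.6,0,-5.3,0.2,0,20],[0,2.6,0,-5.3,0.2,-0.2,20],[0,0,0,0,0,0,20]]}}

```text
time: 8.3
tcp_pos: [352.6, 194.0, 41.3]
orientation: [-0.169, 1.748, 0.112]
wrist_force: [-0.6, 0.8, -0.4]
finger_gap: 33.9
```

```bash
python3 - <<'E'
from swing import *
report(np.array([446,213,98.5]),36)
E
```

```text
[ 0.418  0.073  2.206  0.03   1.047 -1.345] 33.89066718665729 [-0.6  0.8 -0.4]
turned [-6.3 30.2  0.1] ideal p [353.7 195.1  43. ] is [352.6 194.   41.3]
scene 0.82 2211 1219 lean 42.2 yaw 13.1 c [433.8 193.2  70.8]
top 0.71 718 531 lean 39.0 yaw 16.8 c [438.9 169.2  67.6]
pose [351.9 193.8  41.2] dist 10.8 rot [ 0.1  5.1 -0.1] n 2
[0.0, 2.6, -0.0, -4.9, 0.4, -2.2]
[0.0, 2.6, -0.0, -4.8, 0.4, -2.4]
```

```bash
python3 - <<'E'
from h import *
i1,_=shot('scene');i2,_=shot('top')
cv2.imwrite('pics/c5.png',np.hstack([cv2.resize(i1[190:290,220:320],None,fx=4,fy=4,interpolation=2),cv2.resize(i2[235:335,190:290],None,fx=4,fy=4,interpolation=2)])[:,:,::-1])
E
```

```text
(no output)
```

View pics/c5.png

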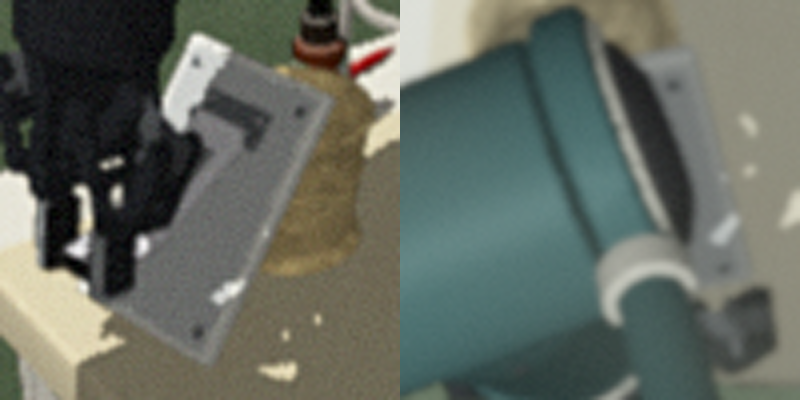

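The crop shows the leg about 20° open. The sign has slid to a 42° lean because the hinge is too low, so I'll raise the leg to bring the board back up.

{"fn": "carry_out", "kwargs": {"series": [[0,0,0,-5,0,4,15],[0,0,0,-5,0,4,15],[0,0,0,-5,0,3,15],[0,0,0,0,0,0,15]]}}

```text
time: 9.1
tcp_pos: [364.5, 196.0, 54.4]
orientation: [-0.17, 1.751, 0.112]
wrist_force: [-1.3, 0.4, -0.8]
finger_gap: 34.2
```

```bash
cat > st.py <<'E'
from leg import *
# state of sign from scene camera: base edge, hinge, plus leg pts in sign frame
def st(c='scene',legs=True):
    im,d,W,P,Q,ce,n,y,z=signpose(c)
    L=np.stack([(Q-ce)@y,(Q-ce)@z],1).astype(np.float32);r=cv2.minAreaRect(L)
    ym=(np.percentile(L[:,0],1)+np.percentile(L[:,0],99))/2;zt=np.percentile(L[:,1],99.5);zb=np.percentile(L[:,1],.5)
    base=ce+y*ym+z*(zt-150);top=ce+y*ym+z*zt
    print('w',np.ptp(L[:,0]).round(),'h',(zt-zb).round(),'base_edge(from top)',base.round(1),'top',top.round(1),'hinge',(base+z*112+n*4.5).round(1))
    if legs:
        A=W.reshape(-1,3);im=im.reshape(-1,3);a=A-base
        h=a@n;yy=a@y;zz=a@z
        k=(h>4)&(h<75)&(abs(yy)<17)&(zz>0)&(zz<112)&(im.max(1)>70)
        for q in range(100,0,-8):
            j=k&(zz<q)&(zz>=q-8)
            if j.sum()>3: print('  leg z',q-4,'h',np.median(h[j]).round(1),j.sum(),end=';')
        j=k&(zz>50)&(zz<100)&(h<50)
        if j.sum()>20:
            l=np.polyfit(zz[j],h[j],1);print('\nslope deg',np.degrees(np.arctan(-l[0])).round(1))
    return base,n,y,z
E
python3 - <<'E'
from st import *
s=env.get_state();print(s['finger_gap'],s['wrist_force'].round(1),pose()[0].round(1));st()
E
```

```text
34.169001597045884 [-1.3  0.4 -0.8] [364.5 196.   54.4]
scene 0.57 2214 1244 lean 46.9 yaw 11.9 c [443.5 195.3  82.7]
w 103.0 h 146.0 base_edge(from top) [382.5 196.3  27. ] top [489.7 218.8 129.4] hinge [459.5 212.5 106.8]
  leg z 96 h 12.5 25;  leg z 88 h 15.2 23;  leg z 80 h 17.0 18;  leg z 72 h 20.0 17;  leg z 64 h 20.3 9;  leg z 56 h 23.5 9;  leg z 48 h 28.1 21;  leg z 40 h 30.3 14;  leg z 32 h 42.6 12;  leg z 24 h 45.6 20;  leg z 16 h 48.2 11;
slope deg 16.6
```

The whole sign is hanging on the leg and touching the rim. Lifted clear, gravity will swing the board down to the leg's stop.

{"fn": "carry_out", "kwargs": {"series": [[0,0,0,-10,0,-2,10],[0,0,0,-12,0,-2,10],[0,0,0,-12,0,-2,10],[0,0,0,-12,0,-2,10],[0,0,0,-12,0,-2,10],[0,2,0,-6,0,0,10],[0,2,0,0,0,0,10],[0,2,0,0,0,0,10],[0,0,0,0,0,0,10]]}}

```text
time: 10.32
tcp_pos: [368.4, 198.4, 125.4]
orientation: [-0.177, 1.854, 0.105]
wrist_force: [-0.2, 0.1, -2.6]
finger_gap: 34.2
```

```bash
python3 - <<'E'
from st import *
s=env.get_state();print(s['finger_gap'],s['wrist_force'].round(1),pose()[0].round(1),np.degrees(np.arctan2(pose()[1][0,0],-pose()[1][2,0])).round(1));st()
i1,_=shot('scene')
cv2.imwrite('pics/c6.png',cv2.resize(i1[150:290,200:340],None,fx=4,fy=4,interpolation=2)[:,:,::-1])
E
```

```text
34.246810840468925 [-0.2  0.1 -2.6] [368.4 198.4 125.4] -16.2Traceback (most recent call last):
  File "<stdin>", line 2, in <module>
  File "st.py", line 4, in st
    im,d,W,P,Q,ce,n,y,z=signpose(c)
                        ~~~~~~~~^^^
  File "leg.py", line 4, in signpose
    s=ss[0];P,Q,ce,n=fit_back(W,s['pixels'])
      ~~^^^
IndexError: list index out of range
```

Wrist force of -2.6 N shows the sign's full weight is on the leg. I'll make the sign fit independent of the detector.

```bash
python3 - <<'E'
import re
s=open('leg.py').read()
s=s.replace("s=ss[0];P,Q,ce,n","""
    if ss: s=ss[0]
    else:
        p,R=pose();B=(abs(W-p-[60,0,20])<[110,75,130]).all(-1)&(im.min(-1)>60)&(np.ptp(im.astype(int),axis=-1)<30)&(W[...,2]>15);s=dict(confidence=0,pixels=B)
    P,Q,ce,n""")
open('leg.py','w').write(s)
E
python3 - <<'E'
from st import *
i1,_=shot('scene')
cv2.imwrite('pics/c6.png',cv2.resize(i1[150:290,200:340],None,fx=4,fy=4,interpolation=2)[:,:,::-1])
st()
E
```

```text
scene 0.92 2526 1491 lean 38.9 yaw 12.4 c [451.7 200.3 133. ]
w 102.0 h 147.0 base_edge(from top) [403.4 200.7  74.7] top [495.4 220.9 191.4] hinge [468.7 215.1 164.6]
  leg z 96 h 18.4 27;  leg z 88 h 23.3 25;  leg z 80 h 29.3 23;  leg z 72 h 33.0 21;  leg z 64 h 40.1 35;  leg z 56 h 43.2 28;  leg z 48 h 50.7 16;  leg z 40 h 66.2 19;
slope deg 33.2
```

View pics/c6.png

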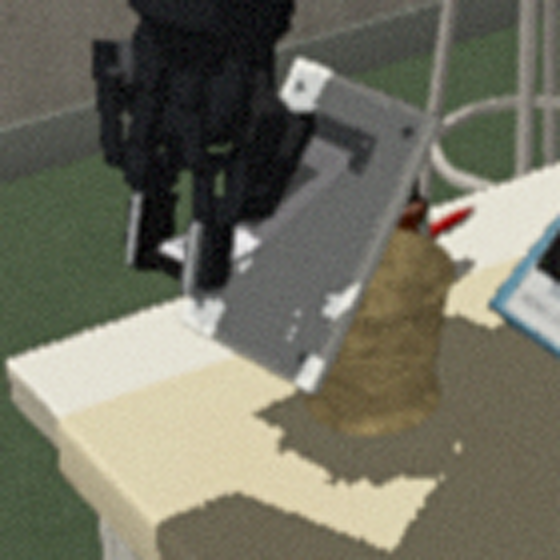

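The crop shows the leg swung out, and the measured opening is 33.2° (0.58 rad), which is the stop. Now I'll set the sign back leaning on the mortar in its original spot and then regrasp the top edge.

```bash
cat > mv.py <<'E'
from st import *
from plan import rows
def move_sign(b0,b1,dlean,yaw,dyaw=0,**k):  # carry base from b0 to b1, change lean (deg, + = away from robot) about heading's left axis, then yaw
    p,R=pose();w=np.radians(yaw);S=Rot.from_rotvec([0,0,dyaw],degrees=True)*Rot.from_rotvec(np.array([-np.sin(w),np.cos(w),0])*dlean,degrees=True)
    rows(S.apply(p-np.array(b0))+np.array(b1),S.as_matrix()@R,**k)
E
python3 - <<'E'
from mv import *
move_sign([403.4,200.7,74.7],[388,202.5,25],-7.5,12,dyaw=-2.5,ms=12,ds=3)
E
```

```text
pose [367.7 198.3 125.7] dist 59.0 rot [ 2.5 -7.5  0.8] n 5
[0.5, -1.5, 0.2, 11.7, 1.4, -0.9]
[0.5, -1.5, 0.2, 11.6, 1.4, -1.2]
[0.5, -1.5, 0.2, 11.6, 1.3, -1.5]
[0.5, -1.5, 0.2, 11.6, 1.3, -1.8]
[0.5, -1.5, 0.2, 11.5, 1.2, -2.2]
```

{"fn": "carry_out", "kwargs": {"series": [[0.5,-1.5,0.2,10,1.4,-1,10],[0.5,-1.5,0.2,11.6,1.4,-1.2,10],[0.5,-1.5,0.2,11.6,1.3,-1.5,10],[0.5,-1.5,0.2,11.6,1.3,-1.8,10],[0.5,-1.5,0.2,10,1.2,-2.2,10],[0,0,0,0,0,0,10]]}}

```text
time: 11.32
tcp_pos: [344.7, 200.6, 72.7]
orientation: [-0.12, 1.721, 0.087]
wrist_force: [0.2, -0.4, -2.6]
finger_gap: 34.0
```

```bash
python3 - <<'E'
from mv import *
print(env.get_state()['wrist_force'].round(1))
b,n,y,z=st();lean=np.degrees(np.arcsin(n[2]))
move_sign(b,[389,203,6],31-lean,10,ms=6,ds=3)
E
```

```text
[ 0.2 -0.4 -2.6]
scene 0.96 2523 1494 lean 30.9 yaw 9.8 c [429.2 199.9  95.7]
w 100.0 h 147.0 base_edge(from top) [387.6 202.2  27.8] top [463.5 215.3 156.6] hinge [440.5 211.3 126.3]
  leg z 96 h 19.1 30;  leg z 88 h 23.1 28;  leg z 80 h 29.1 28;  leg z 72 h 33.7 22;  leg z 64 h 38.0 17;  leg z 56 h 45.2 29;  leg z 48 h 51.2 21;  leg z 40 h 65.6 15;  leg z 32 h 72.5 8;
slope deg 33.5
pose [346.5 201.2  73.7] dist 21.8 rot [-0.   0.1 -0. ] n 4
[-0.0, 0.0, -0.0, 5.3, 0.2, 1.2]
[-0.0, 0.0, -0.0, 5.3, 0.2, 1.2]
[-0.0, 0.0, -0.0, 5.3, 0.2, 1.2]
[-0.0, 0.0, -0.0, 5.3, 0.2, 1.2]
```

{"fn": "carry_out", "kwargs": {"series": [[0,0,0,5,0.2,1.2,10],[0,0,0,5,0.2,1.2,10],[0,0,0,5,0.2,1.2,10],[0,0,0,3.5,0.2,1.2,10],[0,0,0,0,0,0,10]]}}

```text
time: 12.05
tcp_pos: [350.4, 202.7, 54.2]
orientation: [-0.119, 1.718, 0.088]
wrist_force: [-0.5, -0.4, -3.0]
finger_gap: 34.0
```

```bash
python3 - <<'E'
from mv import *
print(env.get_state()['wrist_force'].round(1))
b,n,y,z=st();st('top',False)
E
```

```text
[-0.5 -0.4 -3. ]
scene 0.92 2495 1400 lean 30.5 yaw 9.5 c [435.  202.1  77.7]
w 102.0 h 148.0 base_edge(from top) [394.  205.2   9.7] top [469.  217.7 139. ] hinge [446.2 213.9 108.5]
  leg z 96 h 18.7 27;  leg z 88 h 22.9 29;  leg z 80 h 28.8 26;  leg z 72 h 33.8 21;  leg z 64 h 37.6 14;  leg z 56 h 44.4 27;  leg z 48 h 50.8 23;  leg z 40 h 66.1 15;  leg z 32 h 73.6 8;
slope deg 32.5
top 0.66 664 538 lean 31.0 yaw 10.8 c [447.4 177.2  89.3]
w 32.0 h 144.0 base_edge(from top) [401.5 170.6  12.1] top [477.3 185.1 140.8] hinge [454.3 180.7 110.5]
```

{"fn": "carry_out", "kwargs": {"series": [[0,0,0,2,0,-0.5,10],[0,0,0,2,0,-0.5,10],[0,0,0,0,0,0,10]]}}

```text
time: 12.62
tcp_pos: [349.2, 202.7, 51.0]
orientation: [-0.118, 1.716, 0.088]
wrist_force: [-0.6, -0.0, -2.7]
finger_gap: 33.8
```

{"fn": "carry_out", "kwargs": {"series": [[0,0,0,2,0,0,10],[0,0,0,0,0,0,10]]}}

```text
time: 12.88
tcp_pos: [348.8, 202.6, 48.9]
orientation: [-0.118, 1.716, 0.088]
wrist_force: [0.7, 0.3, -2.8]
finger_gap: 34.0
```

```bash
python3 - <<'E'
from mv import *
print(env.get_state()['wrist_force'].round(1))
b,n,y,z=st(legs=False)
E
```

```text
[ 0.7  0.3 -2.8]
scene 0.87 2424 1364 lean 30.5 yaw 9.9 c [433.2 201.   72.5]
w 101.0 h 146.0 base_edge(from top) [391.9 204.5   4.5] top [467.  217.5 133.7] hinge [444.2 213.6 103.3]
```

{"fn": "carry_out", "kwargs": {"series": [[0,0,0,2,0,0,10],[0,0,0,0,0,0,10]]}}

```text
time: 13.22
tcp_pos: [349.3, 202.9, 47.4]
orientation: [-0.118, 1.714, 0.089]
wrist_force: [0.5, 0.6, -1.9]
finger_gap: 34.3
```

{"fn": "carry_out", "kwargs": {"series": [[0,0,0,2,0,0,10],[0,0,0,0,0,0,10]]}}

```text
time: 13.48
tcp_pos: [350.0, 203.1, 45.8]
orientation: [-0.118, 1.713, 0.089]
wrist_force: [1.0, -0.8, -0.7]
finger_gap: 33.9
```

```bash
python3 - <<'E'
from mv import *
print(env.get_state()['wrist_force'].round(1))
b,n,y,z=st(legs=False)
E
```

```text
[ 1.  -0.8 -0.7]
scene 0.6 2421 1388 lean 30.4 yaw 9.6 c [433.6 202.3  72.2]
w 101.0 h 147.0 base_edge(from top) [392.4 205.4   3.9] top [467.3 218.  133.2] hinge [444.5 214.2 102.8]
```

{"fn": "carry_out", "kwargs": {"series": [[0,0,0,0,0,0,44],[0,0,0,0,0,0,50],[0,0,0,0,0,0,60],[0,0,0,0,0,0,65],[0,0,0,0,0,0,65]]}}

```text
time: 14.2
tcp_pos: [350.2, 203.4, 46.2]
orientation: [-0.117, 1.712, 0.09]
wrist_force: [0.3, 0.6, 0.2]
finger_gap: 55.0
```

```bash
python3 - <<'E'
from mv import *
print(env.get_state()['wrist_force'].round(1),env.get_state()['finger_gap'])
b,n,y,z=st()
E
```

```text
[0.3 0.6 0.2] 55.02265578904036
scene 0.86 2198 1283 lean 32.2 yaw 10.1 c [435.8 201.7  71.8]
w 98.0 h 146.0 base_edge(from top) [391.7 204.8   3.8] top [470.4 218.8 130.7] hinge [446.7 214.6 100.9]
  leg z 96 h 17.7 26;  leg z 88 h 22.9 27;  leg z 80 h 26.5 23;  leg z 72 h 30.5 10;  leg z 56 h 40.9 7;  leg z 48 h 44.9 8;  leg z 40 h 61.1 20;  leg z 32 h 67.8 19;  leg z 24 h 71.2 5;
slope deg 28.6
```

{"fn": "carry_out", "kwargs": {"series": [[0,0,0,-15,0,0,65],[0,0,0,-25,0,0,65],[0,0,0,-30,0,0,60],[0,0,0,-30,0,0,60],[0,0,0,-30,0,0,60],[0,0,0,-20,0,0,60]]}}

```text
time: 15.05
tcp_pos: [371.7, 207.1, 202.7]
orientation: [-0.117, 1.713, 0.089]
wrist_force: [-1.2, 0.1, -0.6]
finger_gap: 51.3
```

```bash
cat > gr.py <<'E'
from mv import *
def grasp_frame(base,n,y,z):
    sx=-n; top=base+z*152.5+sx*4.5   # estimator reads ~3 short at the top edge
    R=np.stack([-z,sx,-y],1); return top,R
E
python3 - <<'E'
from gr import *
b,n,y,z=st();b2=st('top')[0]
top,R=grasp_frame(b,n,y,z);print('top',top.round(1));np.savez('top.npz',top=top,R=R)
rows(top-z*-75,R,ms=45,ds=9)
E
```

```text
scene 0.76 2886 1397 lean 31.9 yaw 9.4 c [434.3 205.4  70.3]
w 101.0 h 146.0 base_edge(from top) [392.  206.9   3.6] top [470.2 219.9 131. ] hinge [446.6 216.  101.1]
  leg z 96 h 18.1 62;  leg z 88 h 22.8 58;  leg z 80 h 28.2 60;  leg z 72 h 33.0 64;  leg z 64 h 37.9 57;  leg z 56 h 42.5 66;  leg z 48 h 51.4 76;  leg z 40 h 60.8 73;  leg z 32 h 66.7 30;  leg z 24 h 70.2 7;
slope deg 32.2
top 0.8 1577 895 lean 32.4 yaw 10.4 c [444.2 185.6  78.4]
w 43.0 h 144.0 base_edge(from top) [398.6 179.    5.8] top [477.6 193.4 132.5] hinge [453.8 189.1 102.8]
  leg z 96 h 17.2 20;  leg z 88 h 22.7 15;  leg z 80 h 27.0 16;  leg z 72 h 32.3 18;  leg z 64 h 36.5 14;  leg z 40 h 63.1 4;  leg z 32 h 67.6 17;
slope deg 31.3
top [475.2 220.7 130.7]
pose [370.9 206.8 200.4] dist 145.0 rot [ 86.6  18.1 -18.5] n 11
[7.9, 1.6, -1.7, -1.4, 0.2, 13.1]
[7.9, 1.6, -1.7, -1.8, 1.9, 12.9]
[7.9, 1.6, -1.7, -2.2, 3.6, 12.5]
[7.9, 1.6, -1.7, -2.7, 5.2, 11.8]
[7.9, 1.6, -1.7, -3.2, 6.7, 10.9]
[7.9, 1.6, -1.7, -3.7, 8.0, 9.8]
[7.9, 1.6, -1.7, -4.3, 9.1, 8.5]
[7.9, 1.6, -1.7, -4.8, 10.1, 7.1]
[7.9, 1.6, -1.7, -5.2, 10.8, 5.5]
[7.9, 1.6, -1.7, -5.7, 11.3, 3.8]
[7.9, 1.6, -1.7, -6.1, 11.5, 2.1]
```

{"fn": "carry_out", "kwargs": {"series": [[7.9,1.6,-1.7,-1.8,0.2,13.1,50],[7.9,1.6,-1.7,-2,1.9,12.9,45],[7.9,1.6,-1.7,-2.2,3.6,12.5,40],[7.9,1.6,-1.7,-2.7,5.2,11.8,35],[7.9,1.6,-1.7,-3.2,6.7,10.9,35],[7.9,1.6,-1.7,-3.7,8,9.8,35],[7.9,1.6,-1.7,-4.3,9.1,8.5,35],[7.9,1.6,-1.7,-4.8,10.1,7.1,35],[7.9,1.6,-1.7,-5.2,10.8,5.5,35],[7.9,1.6,-1.7,-5.7,11.3,3.8,35]]}}

```text
time: 16.5
tcp_pos: [493.0, 219.4, 178.7]
orientation: [0.662, 1.666, -1.422]
wrist_force: [0.2, -0.6, 0.1]
finger_gap: 29.8
```

```bash
python3 - <<'E'
from gr import *
g=np.load('top.npz');s=env.get_state();print(s['q'].round(2),s['finger_gap'])
rows(g['top']-75*g['R'][:,0],g['R'],ms=45,ds=9)
E
```

```text
[0.33 0.43 1.57 0.06 1.7  0.07] 29.83384615707093
pose [493.  219.4 178.7] dist 27.6 rot [4.8 1.9 0.3] n 1
[4.8, 1.9, 0.3, -25.3, 10.7, -2.5]
```

{"fn": "carry_out", "kwargs": {"series": [[4.8,1.9,0.3,-25.3,10.7,-2.5,35],[0,0,0,0,0,0,35]]}}

```text
time: 16.75
tcp_pos: [513.4, 226.3, 190.0]
orientation: [0.736, 1.638, -1.501]
wrist_force: [0.4, 0.2, 0.3]
finger_gap: 29.8
```

```bash
python3 - <<'E'
from gr import *
g=np.load('top.npz');p,R=pose()
for c in('scene','top'):
    im,d=shot(c);W=cloud(c,d);Q=(W-p)@R
    m=(abs(Q[...,1])<50)&(Q[...,0]>-60)&(Q[...,0]<30)&(abs(Q[...,2])<25)&(im.max(-1)<95)
    for a in range(-48,30,6):
        k=Q[m];k=k[(k[:,0]>=a)&(k[:,0]<a+6)]
        if len(k)>2: print(c,a,len(k),k.min(0).round(),k.max(0).round())
rows(g['top']+10*g['R'][:,0],g['R'],ms=20,ds=5)
E
```

```text
scene -48 67 [-48. -34. -12.] [-42.  28.  15.]
scene -42 62 [-42. -32. -11.] [-36.  26.  13.]
scene -36 59 [-36. -32.  -9.] [-30.  27.  14.]
scene -30 62 [-30. -34. -11.] [-24.  24.  14.]
scene -24 62 [-24. -33.  -9.] [-18.  27.  14.]
scene -18 44 [-18. -31. -10.] [-12.  18.  14.]
scene -12 14 [-12. -22.  -6.] [-9. 20. 14.]
pose [511.1 226.  188.9] dist 78.5 rot [-0.1  0.   0.7] n 4
[-0.0, 0.0, 0.2, 19.6, 0.2, -0.2]
[-0.0, 0.0, 0.2, 19.6, 0.2, -0.2]
[-0.0, 0.0, 0.2, 19.6, 0.1, -0.2]
[-0.0, 0.0, 0.2, 19.6, 0.0, -0.2]
```

{"fn": "carry_out", "kwargs": {"series": [[0,0,0.2,19.6,0.8,-0.2,35],[0,0,0.2,19.6,0.7,-0.2,35],[0,0,0.2,19.6,0.6,-0.2,35],[0,0,0.2,15,0.5,-0.2,35],[0,0,0,0,0,0,35]]}}

```text
time: 17.48
tcp_pos: [465.8, 219.5, 120.0]
orientation: [0.729, 1.638, -1.493]
wrist_force: [-0.2, 0.5, 0.1]
finger_gap: 29.7
```

```bash
python3 - <<'E'
from gr import *
g=np.load('top.npz');s=env.get_state();print(s['wrist_force'].round(1),s['finger_gap'])
rows(g['top']+28*g['R'][:,0]+2*g['R'][:,1],g['R'],ms=12,ds=5)
i1,_=shot('scene');i2,_=shot('top');st(legs=False)
cv2.imwrite('pics/c7.png',np.hstack([cv2.resize(i1[170:270,220:320],None,fx=4,fy=4,interpolation=2),cv2.resize(i2[215:315,190:290],None,fx=4,fy=4,interpolation=2)])[:,:,::-1])
E
```

```text
[-0.2  0.5  0.1] 29.7339067779646
pose [465.8 219.5 120. ] dist 14.5 rot [0.2 0.3 0.3] n 2
[0.1, 0.1, 0.2, 6.9, 2.2, 0.1]
[0.1, 0.1, 0.2, 6.9, 2.2, 0.2]
scene 0.94 2803 1337 lean 31.8 yaw 9.2 c [435.4 204.4  70.9]
w 102.0 h 146.0 base_edge(from top) [392.3 207.5   3.1] top [470.3 220.1 130.6] hinge [446.8 216.3 100.7]
```

View pics/c7.png

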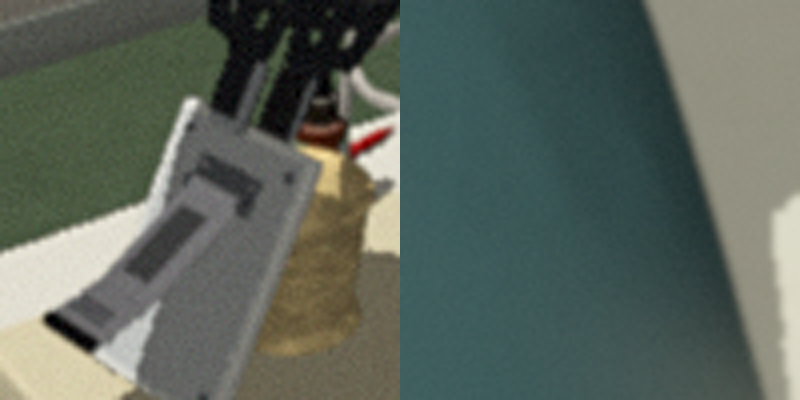

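The crop shows the fingers straddling the top edge, centred between the corners, and the leg fully out. I'll go the last 14 mm and close.

{"fn": "carry_out", "kwargs": {"series": [[0.1,0.1,0.2,6.9,2,0.1,35],[0.1,0.1,0.2,6.9,2,0.1,35],[0,0,0,0,0,0,22],[0,0,0,0,0,0,14],[0,0,0,0,0,0,8],[0,0,0,0,0,0,0],[0,0,0,0,0,0,0]]}}

```text
time: 18.55
tcp_pos: [465.6, 219.3, 108.4]
orientation: [0.745, 1.631, -1.486]
wrist_force: [-2.0, -0.1, 0.3]
finger_gap: 7.0
```

```bash
python3 - <<'E'
from gr import *
s=env.get_state();print(s['wrist_force'].round(1),s['finger_gap'],pose()[0].round(1));st()
E
```

```text
[-2.  -0.1  0.3] 7.049503577839848 [465.6 219.3 108.4]
scene 0.8 2804 1380 lean 32.8 yaw 9.3 c [433.2 204.3  68.2]
w 103.0 h 146.0 base_edge(from top) [390.8 207.6   4. ] top [471.1 220.7 130.1] hinge [447.  216.7 100.6]
  leg z 96 h 17.6 29;  leg z 88 h 22.8 32;  leg z 80 h 27.2 33;  leg z 72 h 31.7 34;  leg z 64 h 38.4 45;  leg z 56 h 42.4 63;  leg z 48 h 51.2 68;  leg z 40 h 60.6 70;  leg z 32 h 65.0 19;  leg z 24 h 70.8 11;
slope deg 32.5
```

```bash
python3 - <<'E'
from gr import *
b=np.array([391,206.5,4.8]);n,y,z=st(legs=False)[1:]
p,R=pose();np.savez('hold.npz',b=R.T@(b-p),n=R.T@n,y=R.T@y,z=R.T@z)
move_sign(b,[378,204,75],-6,9.3,ms=20,ds=4)
E
cat >> gr.py <<'E'
def held():
    h=np.load('hold.npz');p,R=pose();b=p+R@h['b'];n=R@h['n']
    lean=np.degrees(np.arcsin(n[2]));yaw=np.degrees(np.arctan2(-n[1],-n[0]))
    roll=np.degrees(np.arcsin((R@h['y'])[2]));print('held base',b.round(1),'lean',lean.round(1),'yaw',yaw.round(1),'roll',roll.round(1))
    return b,lean,yaw
def go(b1,lean1,yaw1,ms=40,ds=8):
    b,l,yw=held();h=np.load('hold.npz');p,R=pose()
    w,t=np.radians([yaw1,lean1]);f=np.array([np.cos(w),np.sin(w),0]);u=np.array([-np.sin(w),np.cos(w),0]);k=np.array([0,0,1.])
    n=-f*np.cos(t)+k*np.sin(t);z=f*np.sin(t)+k*np.cos(t)
    A=np.stack([h['n'],h['y'],h['z']],1);B=np.stack([n,u,z],1);U,_,V=np.linalg.svd(B@A.T);Rn=U@V
    rows(np.array(b1)-Rn@h['b'],Rn,ms=ms,ds=ds)
E
```

```text
scene 0.72 2819 1402 lean 32.7 yaw 9.7 c [432.9 204.2  67.2]
w 102.0 h 146.0 base_edge(from top) [391.1 206.9   3.8] top [471.  220.5 130. ] hinge [447.  216.4 100.5]
pose [465.6 219.3 108.3] dist 81.3 rot [ 0. -0.  6.] n 5
[0.0, -0.0, 1.2, -10.7, -12.3, 0.1]
[0.0, -0.0, 1.2, -10.9, -12.0, 0.1]
[0.0, -0.0, 1.2, -11.2, -11.8, 0.1]
[0.0, -0.0, 1.2, -11.4, -11.6, 0.1]
[0.0, -0.0, 1.2, -11.7, -11.3, 0.1]
```

{"fn": "carry_out", "kwargs": {"series": [[0,0,1.2,-8,-12.3,0.1,0],[0,0,1.2,-11,-12,0.1,0],[0,0,1.2,-11.2,-11.8,0.1,0],[0,0,1.2,-11.4,-11.6,0.1,0],[0,0,1.2,-11.7,-11.3,0.1,0]]}}

```text
time: 19.38
tcp_pos: [440.4, 214.3, 183.7]
orientation: [0.823, 1.563, -1.408]
wrist_force: [0.1, -0.5, -2.1]
finger_gap: 7.2
```

```bash
python3 - <<'E'
from gr import *
print(env.get_state()['finger_gap'],env.get_state()['wrist_force'].round(1));st(legs=False)
go([430,110,110],0,5)
E
```

```text
7.196730103475905 [ 0.1 -0.5 -2.1]
scene 0.88 3091 1602 lean 25.2 yaw 9.8 c [412.9 200.6 138.8]
w 101.0 h 147.0 base_edge(from top) [379.4 204.   70. ] top [442.4 214.9 205.7] hinge [422.4 211.5 173.3]
held base [378.8 204.1  73.8] lean 26.1 yaw 9.7 roll -0.0
pose [441.1 214.8 185.4] dist 116.7 rot [ 4.5  1.1 26.1] n 4
[1.1, 0.3, 6.5, -9.8, -10.2, 25.5]
[1.1, 0.3, 6.5, -11.0, -8.5, 25.7]
[1.1, 0.3, 6.5, -12.0, -6.7, 25.7]
[1.1, 0.3, 6.5, -12.7, -4.7, 25.8]
```

{"fn": "carry_out", "kwargs": {"series": [[1.1,0.3,6.5,-9.8,-10.2,25.5,0],[1.1,0.3,6.5,-11,-8.5,25.7,0],[1.1,0.3,6.5,-12,-6.7,25.7,0],[1.1,0.3,6.5,-12.7,-4.7,25.8,0]]}}

```text
time: 19.98
tcp_pos: [438.5, 109.1, 233.7]
orientation: [1.161, 1.234, -1.125]
wrist_force: [-0.4, -1.0, -2.0]
finger_gap: 7.3
```

```bash
python3 - <<'E'
from gr import *
go([514,24,60],-20,0,ms=30,ds=6)
E
```

```text
held base [431.3 108.5 105.7] lean -0.2 yaw 5.1 roll 0.1
pose [438.5 109.1 233.7] dist 106.4 rot [ 5.  -1.  19.8] n 4
[1.2, -0.2, 5.0, 12.8, 7.6, 22.1]
[1.2, -0.2, 5.0, 13.5, 6.9, 21.9]
[1.2, -0.2, 5.0, 14.2, 6.2, 21.6]
[1.2, -0.2, 5.0, 14.8, 5.4, 21.5]
```

{"fn": "carry_out", "kwargs": {"series": [[1.2,-0.2,5,12.8,7.6,22.1,0],[1.2,-0.2,5,13.5,6.9,21.9,0],[1.2,-0.2,5,14.2,6.2,21.6,0],[1.2,-0.2,5,14.8,5.4,21.5,0],[0,0,0,0,0,0,0]]}}

```text
time: 20.6
tcp_pos: [474.3, 20.1, 179.8]
orientation: [1.374, 0.926, -0.924]
wrist_force: [-0.9, 0.6, -2.9]
finger_gap: 7.5
```

```bash
python3 - <<'E'
from gr import *
print(env.get_state()['finger_gap'],env.get_state()['wrist_force'].round(1))
try: st()
except Exception as e: print(e)
try: st('top',False)
except Exception as e: print(e)
go([514,22,15],-20,0,ms=12,ds=6)
i1,_=shot('scene');cv2.imwrite('pics/c8.png',cv2.resize(i1[180:350,270:470],None,fx=3.5,fy=3.5,interpolation=2)[:,:,::-1])
E
```

```text
7.509734634045558 [-0.9  0.6 -2.9]
scene 0.85 1938 779 lean -20.8 yaw 0.3 c [483.3  -2.4 135.1]
w 96.0 h 143.0 base_edge(from top) [511.8  15.2  59.9] top [458.4  14.9 200. ] hinge [467.8  15.  162.9]
  leg z 96 h 16.6 35;  leg z 88 h 21.4 34;  leg z 80 h 26.3 30;  leg z 72 h 31.7 31;  leg z 64 h 36.9 41;  leg z 56 h 41.4 61;  leg z 48 h 48.3 86;  leg z 40 h 57.3 86;  leg z 32 h 64.3 41;  leg z 24 h 69.6 4;
slope deg 32.0
top 0.55 1278 989 lean -21.2 yaw -0.3 c [494.2  32.7 149.5]
w 99.0 h 147.0 base_edge(from top) [525.4  22.9  68.9] top [471.2  23.2 208.8] hinge [480.8  23.2 171.8]
held base [517.2  22.   62. ] lean -21.0 yaw 0.0 roll 0.2
pose [478.6  21.6 184.3] dist 46.4 rot [ 0.  -0.2 -1. ] n 4
[0.0, -0.1, -0.2, 10.6, -4.6, -0.0]
[0.0, -0.1, -0.2, 10.6, -4.6, -0.0]
[0.0, -0.1, -0.2, 10.7, -4.5, -0.0]
[0.0, -0.1, -0.2, 10.7, -4.5, -0.1]
```

View pics/c8.png

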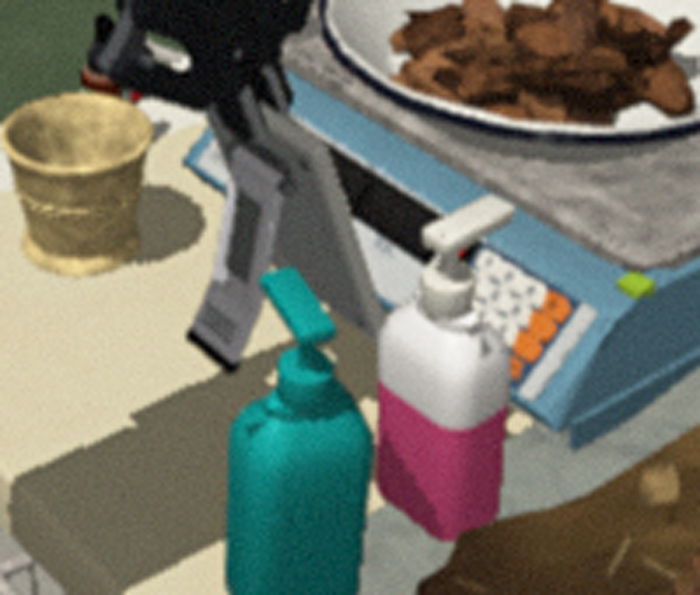

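The crop shows the sign held between the mortar and the pink bottle, leg (215,340) towards the robot and clear of both bottles. I'll lower it.

{"fn": "carry_out", "kwargs": {"series": [[0,0,-0.2,10.6,-4.6,0,0],[0,0,-0.2,10.6,-4.6,0,0],[0,0,-0.2,10.6,-4.5,0,0],[0,0,-0.2,9,-4.2,0,0],[0,0,0,0,0,0,0]]}}

```text
time: 21.48
tcp_pos: [477.7, 23.5, 136.7]
orientation: [1.368, 0.937, -0.927]
wrist_force: [0.0, -0.6, -2.2]
finger_gap: 7.2
```

```bash
python3 - <<'E'
from gr import *
print(env.get_state()['finger_gap'],env.get_state()['wrist_force'].round(1))
for c in('scene','top'):
    try: st(c,False)
    except Exception as e: print(e)
im,d=shot('scene');W=cloud('scene',d)
m=(im.max(-1)<45)&(abs(W-[440,22,15])<[35,30,45]).all(-1);print('foot dark pts',m.sum(),np.percentile(W[m],[5,50,95],axis=0).round(1).tolist() if m.any() else '')
go([514,22,5],-20,0,ms=3,ds=6)
E
```

```text
7.215437130281333 [ 0.  -0.6 -2.2]
scene 0.59 1504 536 lean 10.9 yaw 0.6 c [462.   21.3  88.3]
w 72.0 h 108.0 base_edge(from top) [444.6   9.1  -2.6] top [472.9   9.4 144.7] hinge [461.3   9.3 108.2]
top 0.68 1138 891 lean -20.5 yaw -0.0 c [495.9  33.6 103.7]
w 99.0 h 147.0 base_edge(from top) [525.7  25.3  24.2] top [473.   25.3 164.7] hinge [482.2  25.3 127.5]
foot dark pts 35 [[438.8, 9.0, 22.7], [440.6, 24.1, 24.3], [442.4, 39.7, 26.4]]
held base [516.7  24.   16.6] lean -20.3 yaw 0.2 roll 0.2
pose [479.5  23.4 139.3] dist 11.7 rot [ 0.2 -0.3 -0.3] n 4
[0.0, -0.1, -0.1, 2.5, -1.5, 0.4]
[0.0, -0.1, -0.1, 2.5, -1.5, 0.4]
[0.0, -0.1, -0.1, 2.5, -1.5, 0.4]
[0.0, -0.1, -0.1, 2.5, -1.5, 0.4]
```

{"fn": "carry_out", "kwargs": {"series": [[0,0,0,3.5,-1.5,0,0],[0,0,0,3.5,-1.5,0,0],[0,0,0,2.5,-1,0,0],[0,0,0,0,0,0,0]]}}

```text
time: 22.22
tcp_pos: [479.8, 23.4, 129.3]
orientation: [1.37, 0.932, -0.922]
wrist_force: [-0.4, 0.3, -3.3]
finger_gap: 7.1
```

{"fn": "carry_out", "kwargs": {"series": [[0,0,0,2,-0.7,0,0],[0,0,0,0,0,0,0]]}}

```text
time: 22.48
tcp_pos: [479.9, 23.4, 127.0]
orientation: [1.37, 0.932, -0.922]
wrist_force: [-0.6, -0.5, -3.4]
finger_gap: 7.0
```

```bash
python3 - <<'E'
from gr import *
print(env.get_state()['finger_gap'],env.get_state()['wrist_force'].round(1));held()
im,d=shot('scene');W=cloud('scene',d)
m=(im.max(-1)<45)&(abs(W-[440,22,15])<[35,30,45]).all(-1);print('foot dark pts',m.sum(),np.percentile(W[m],[5,50,95],axis=0).round(1).tolist() if m.any() else '')
E
```

```text
6.991823830534334 [-0.6 -0.5 -3.4]
held base [517.3  24.    4.4] lean -20.4 yaw 0.2 roll 0.2
foot dark pts 35 [[440.0, 9.9, 9.0], [441.6, 22.5, 12.4], [443.7, 39.8, 14.3]]
```

{"fn": "carry_out", "kwargs": {"series": [[0,0,0,1.5,-0.5,0,0],[0,0,0,0,0,0,0]]}}

```text
time: 22.78
tcp_pos: [480.3, 23.4, 125.7]
orientation: [1.37, 0.932, -0.922]
wrist_force: [-0.0, 0.4, -2.8]
finger_gap: 7.1
```

{"fn": "carry_out", "kwargs": {"series": [[0,0,0,1.5,-0.5,0,0],[0,0,0,0,0,0,0]]}}

```text
time: 23.02
tcp_pos: [480.5, 23.4, 124.1]
orientation: [1.37, 0.931, -0.922]
wrist_force: [-0.6, -0.0, -3.1]
finger_gap: 7.2
```

{"fn": "carry_out", "kwargs": {"series": [[0,0,0,1,-0.4,0,0],[0,0,0,0,0,0,0]]}}

```text
time: 23.28
tcp_pos: [480.5, 23.4, 123.0]
orientation: [1.37, 0.931, -0.922]
wrist_force: [-0.5, -0.1, -1.9]
finger_gap: 7.2
```

{"fn": "carry_out", "kwargs": {"series": [[0,0,0,1,-0.4,0,0],[0,0,0,0,0,0,0]]}}

```text
time: 23.52
tcp_pos: [480.5, 23.5, 121.8]
orientation: [1.37, 0.931, -0.922]
wrist_force: [-0.6, 0.8, -2.9]
finger_gap: 7.4
```

{"fn": "carry_out", "kwargs": {"series": [[0,0,0,1,-0.4,0,0],[0,0,0,0,0,0,0]]}}

```text
time: 23.78
tcp_pos: [481.2, 23.5, 121.4]
orientation: [1.371, 0.93, -0.92]
wrist_force: [-0.2, 0.7, -1.9]
finger_gap: 7.5
```

```bash
python3 - <<'E'
from gr import *
print(env.get_state()['finger_gap'],env.get_state()['wrist_force'].round(1),env.get_state()['ft_torque'].round(2));held()
im,d=shot('scene');W=cloud('scene',d)
m=(im.max(-1)<45)&(abs(W-[440,22,12])<[35,30,45]).all(-1);print('foot dark pts',m.sum(),np.percentile(W[m],[5,50,95],axis=0).round(1).tolist() if m.any() else '')
E
```

```text
7.476826052038708 [-0.2  0.7 -1.9] [-0.01  0.35  0.  ]
held base [519.   24.   -1.2] lean -20.6 yaw 0.2 roll 0.2
foot dark pts 32 [[441.1, 10.0, 4.6], [442.2, 25.9, 7.0], [443.8, 39.0, 9.3]]
```

{"fn": "carry_out", "kwargs": {"series": [[0,0,0,0.5,-2.5,0,0],[0,0,0,0.5,-2,0,0],[0,0,0,0,0,0,0]]}}

```text
time: 24.2
tcp_pos: [480.1, 23.5, 121.6]
orientation: [1.373, 0.925, -0.915]
wrist_force: [1.4, -0.2, -1.3]
finger_gap: 7.3
```

{"fn": "carry_out", "kwargs": {"series": [[0,0,0,1,-0.4,0,0],[0,0,0,0,0,0,0]]}}

```text
time: 24.45
tcp_pos: [481.0, 23.5, 121.3]
orientation: [1.374, 0.923, -0.914]
wrist_force: [0.8, 0.4, 0.4]
finger_gap: 7.8
```

```bash
python3 - <<'E'
from gr import *
print(env.get_state()['finger_gap'],env.get_state()['wrist_force'].round(1),env.get_state()['ft_torque'].round(2));held()
im,d=shot('scene');W=cloud('scene',d)
m=(im.max(-1)<45)&(abs(W-[440,22,12])<[35,30,45]).all(-1);print('foot dark pts',m.sum(),np.percentile(W[m],[5,50,95],axis=0).round(1).tolist() if m.any() else '')
E
```

```text
7.772229811071465 [0.8 0.4 0.4] [-0.05  0.15  0.01]
held base [519.8  24.1  -0.9] lean -21.1 yaw 0.2 roll 0.2
foot dark pts 31 [[441.0, 11.0, 4.4], [442.3, 25.5, 6.6], [444.3, 39.0, 9.2]]
```

The counter now carries the weight (wrist force about 0). I'll release and retreat along the tool axis.

{"fn": "carry_out", "kwargs": {"series": [[0,0,0,0,0,0,11],[0,0,0,0,0,0,14],[0,0,0,0,0,0,20],[0,0,0,0,0,0,28],[0,0,0,0,0,0,35],[0,0,0,-5,0,0,35],[0,0,0,-15,0,0,35],[0,0,0,-25,0,0,35],[0,0,0,-30,0,0,35],[0,0,0,-30,0,0,35]]}}

```text
time: 25.75
tcp_pos: [436.1, 22.6, 216.7]
orientation: [1.37, 0.932, -0.923]
wrist_force: [-0.1, 0.4, -0.0]
finger_gap: 29.8
```

```bash
python3 - <<'E'
from gr import *
print(env.get_state()['finger_gap'],env.get_state()['wrist_force'].round(1),pose()[0].round(1))
for c in('scene','top'):
    try: st(c)
    except Exception as e: print(e)
i1,_=shot('scene');i2,_=shot('top')
cv2.imwrite('pics/c9.png',np.hstack([cv2.resize(i1[180:350,240:440],(480,408)),cv2.resize(i2[190:320,200:302],(320,408))])[:,:,::-1])
E
```

```text
29.781570406369514 [-0.1  0.4 -0. ] [436.1  22.6 216.7]
scene 0.78 1520 539 lean -19.5 yaw 0.5 c [482.8  16.3 103.3]
w 101.0 h 137.0 base_edge(from top) [519.1  23.6   0.7] top [469.   23.2 142.1] hinge [477.5  23.2 104.8]
  leg z 96 h 16.9 42;  leg z 88 h 21.7 41;  leg z 80 h 26.7 42;  leg z 72 h 31.4 45;  leg z 64 h 36.9 43;  leg z 56 h 41.8 64;  leg z 48 h 48.3 70;  leg z 40 h 58.5 69;  leg z 32 h 65.7 32;  leg z 24 h 73.5 21;
slope deg 32.1
top 0.85 1697 1179 lean -19.7 yaw 0.1 c [500.4  26.2  88. ]
w 98.0 h 144.0 base_edge(from top) [529.7  26.4   5.8] top [479.3  26.3 147.1] hinge [487.8  26.3 109.8]
  leg z 96 h 25.9 23;  leg z 88 h 31.4 21;  leg z 80 h 35.9 16;  leg z 72 h 42.3 21;  leg z 64 h 46.3 18;  leg z 56 h 50.0 24;  leg z 48 h 58.2 45;  leg z 40 h 66.7 60;  leg z 32 h 73.9 18;  leg z 16 h 55.1 15;
slope deg 31.9
```

View pics/c9.png

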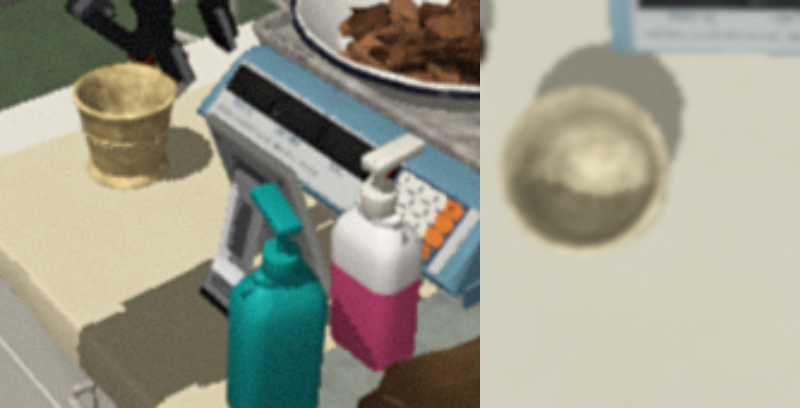

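{"fn": "carry_out", "kwargs": {"series": [[0,0,0,-30,0,0,35],[0,0,0,-30,0,0,35],[0,0,0,0,0,0,35]]}}

```text
time: 26.42
tcp_pos: [411.7, 22.2, 265.1]
orientation: [1.366, 0.942, -0.932]
wrist_force: [0.3, 0.2, -0.9]
finger_gap: 30.4
```

```bash
python3 - <<'E'
from gr import *
for c in('scene','top'):
    im,d=shot(c);W=cloud(c,d)
    for q in('gel_bottle','mortar','dropper','sign'):
        for s in env.silhouettes(q,c)[:2]:
            P=W[s['pixels']];P=P[~np.isnan(P[:,0])]
            print(c,q,round(s['confidence'],2),np.round(s['bbox']),np.nanpercentile(P,[2,50,98],axis=0).round().tolist())
    W0=np.load(c+'W.npy');im0=cv2.imread(f'pics/{c}0.png')
    D=W-W0;
    for nm,ctr,r in(('bottle',[508,-78],45),('turq',[411,-78],45),('dropper',[575,308],30),('mortar',[512,222],55)):
        m=(np.linalg.norm(W0[...,:2]-ctr,axis=-1)<r)&(W0[...,2]>20);print(c,nm,m.sum(),'median |d|',np.nanmedian(np.abs(D[m]),axis=0).round(1))
st('scene',False)
E
```

```text
scene gel_bottle 0.82 [357. 305.  42. 103.] [[380.0, -111.0, 6.0], [402.0, -98.0, 91.0], [433.0, -62.0, 175.0]]
scene gel_bottle 0.62 [397. 285.  44. 103.] [[486.0, -109.0, 5.0], [495.0, -88.0, 89.0], [530.0, -55.0, 175.0]]
scene mortar 0.97 [292. 232.  46.  52.] [[453.0, 183.0, 2.0], [490.0, 213.0, 57.0], [535.0, 267.0, 84.0]]
scene mortar 0.69 [337. 280.  25.  58.] [[443.0, 8.0, 6.0], [465.0, 26.0, 56.0], [478.0, 43.0, 107.0]]
scene dropper 0.67 [299. 199.  17.  13.] [[558.0, 297.0, 44.0], [570.0, 306.0, 61.0], [586.0, 323.0, 82.0]]
scene sign 0.92 [352. 270.  54.  84.] [[437.0, -56.0, 5.0], [472.0, 21.0, 82.0], [517.0, 70.0, 144.0]]
scene bottle 2417 median |d| [1.1 1.  1.2]
scene turq 2713 median |d| [0.6 0.7 0.8]
scene dropper 238 median |d| [1.3 2.  1.3]
scene mortar 865 median |d| [1.3 1.9 1.5]
top gel_bottle 0.68 [409. 234.  42.  41.] [[489.0, -104.0, 7.0], [508.0, -69.0, 119.0], [538.0, -47.0, 178.0]]
top gel_bottle 0.6 [417. 297.  49.  42.] [[385.0, -103.0, 24.0], [414.0, -73.0, 118.0], [443.0, -56.0, 178.0]]
top mortar 0.64 [233. 244.  57.  52.] [[455.0, 186.0, 11.0], [501.0, 234.0, 43.0], [539.0, 268.0, 86.0]]
top dropper 0.56 [190. 204.  28.  19.] [[560.0, 298.0, 2.0], [572.0, 308.0, 60.0], [591.0, 330.0, 101.0]]
top sign 0.77 [352. 258.  62.  53.] [[447.0, -20.0, 8.0], [487.0, 27.0, 85.0], [526.0, 73.0, 145.0]]
top bottle 1239 median |d| [0.2 0.3 1.8]
top turq 1340 median |d| [0.  0.2 1.3]
top dropper 386 median |d| [0.3 0.4 1.6]
top mortar 1699 median |d| [0.3 0.4 2.7]
scene 0.58 1586 506 lean -19.6 yaw 0.4 c [482.5  16.9 103.6]
w 99.0 h 135.0 base_edge(from top) [5.193e+02 2.300e+01 4.000e-01] top [468.9  22.7 141.7] hinge [477.4  22.8 104.4]
```

```bash
python3 -c "
from cell import env
print(env.job_done())"
```

```text
the job is handed in; nothing more can be done
None
```

The sign is standing by itself beside the pink pump bottle with its leg out and its picture facing away from the robot. I handed the job in at about 27 s on the clock.

**How it went**
- **Opening the leg:** I pinched the leg's lip and swung it out. The board slid and followed, so I lifted the sign clear by the leg, and its own weight swung it out to the stop (33.2° measured, 0.58 rad).
- **Moving the sign:** I set it back against the mortar, took it by the top edge, carried it over and lowered it in millimetre steps. I released it only once the counter carried its weight.

**Last checks**
- **Standing:** the sign leans back 19.6° (about 20° expected) and faces straight ahead to within 0.5°.
- **Place:** there is a gap of about 20 mm to the bottle. By the scene camera, the bottom edge is about 15 mm beyond the bottle's centre and the middle of the board about 11 mm short of it.
- **Other things:** the pink bottle, the turquoise look-alike, the mortar and the dropper bottle are unmoved within measuring noise (about 2 mm, 2.7 mm at worst), and the robot touches nothing.

**What failed or disagreed**
- **First grasp missed:** both cameras showed the fingertips about 25–30 mm farther back than the stated tool data, so the first try at the lip missed. After that I worked from measured fingertip positions.
- **Leg angle:** once released, the leg measured about 32° (0.56 rad), perhaps 1° short of its stop. That is close to the measuring error, so I left it.
- **Camera disagreement:** with the sign standing, the top camera put the bottom edge about 10 mm farther ahead than the scene camera. I used the scene camera's value; by the top camera, the edge would be about 25 mm beyond the bottle's centre.

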